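# Kit the tool caddy for the next dismantling job

### The arm

A 6-joint arm with a two-finger parallel gripper is mounted at the origin on the work surface. World frame = base frame: x ahead of the robot, y to its left, z up, the work surface at z = 0. Lengths are in m, angles in rad, forces in N, time in s.
With the tool pointing down it reaches from about 0.225 to 0.875 m from the base axis. Payload 3.4 kg.
Tool frame: the origin (TCP) lies at the very end of the fingers, on their centre line; the grasp point (between the pads) lies 19 mm behind it; z points along the fingers, x is the direction in which the jaws open and shut, and the axes are right-handed (so a half turn about z gives the same grasp; the last joint's range is limited). The gripper opens to 85 mm and grips with 20 to 120 N. Pads are 22 mm wide; open, the fingers measure 114 mm over their backs; the gripper's body (76 mm by 85 mm) begins 54 mm behind the grasp point. The pads swing forward as they close: fully open they stand 13 mm farther back than shut.
Start: joints at [1.202, 0.276, 1.505, -0, 1.361, -0.121], TCP at [0.141, 0.557, 0.231] pointing down, gripper open.
Joint ranges: [-2.89, 2.89], [-0.75, 2.08], [0.22, 2.7], [-1.18, 4.32], [0.11, 2.71], [-2.7, 2.7]. Speed limits (rad/s): [2.57, 2.57, 3.14, 3.14, 3.14, 3.14].

### API

Orientations are given as a unit quaternion [w, x, y, z].
In Python, from plant import robot gives the robot as it stands.
- The arm moves only by the tool jog_arm, never from a script. Its argument "commands" is a list of rows, each a list of 3 entries, a list of its own where there are three numbers: the shift along the tool's x, y, z scaled (see below), then the turn, a rotation vector about the tool's x, y, z scaled (see below), then the finger opening in mm, from 0 to 85.4. A call has 1 to 5 rows; each row is the pose to reach, as a shift and turn from the pose measured when the call began, along the tool's axes at that moment; what a row does not reach only later rows make up. The controller multiplies each number of a shift by 0.15 m and each number of a turn by 0.5 rad. A row lasts 1/10 s, in which the tool goes at most 50 mm and 8.59 degrees, less where a joint would pass 70% of its speed; a pose out of reach is approached as far as the arm can. A call with a number of a shift or a turn outside -1 to 1 is refused whole. A call with a gripper value outside its range is refused whole. The fingers move at their own pace and stop on an object; the grip force is fixed at half the most. Time passes only in rows, so rows that repeat a pose let the fingers close. It gives the time, the measured TCP pose, the force and the opening at its end, in the units of the state.
- robot.state(): the state, without advancing time (a new reading comes with each control period).
- robot.snapshot(name): name is "scene" or "top"; returns the picture (384x512x3 uint8, red, green, blue); there is no depth.
- robot.get_calibration(name): a dict with "camera_matrix" (3x3 intrinsics, pixels), "pose" (4x4, takes a point from camera to world coordinates). Camera axes: x right, y up, looking along -z (the intrinsics and any distortion apply to the point x, -y, -z); pixel columns grow to the right and rows downward; lengths in m; the calibration is good to about 2 mm. A picture is of the moment at which its call begins. get_calibration takes no time and is no camera call.
- robot.close_job(): hands the job in, once; it reports no verdict.
The state is a dict: "time": time; "joint_pos": joint angles; "joint_velocities": joint speeds; "joint_efforts": joint torques, N m; "ee_pos": TCP position; "orientation": TCP orientation; "contact_force": force on the tool from outside, world axes, zero at the start; "torque": the same for the moment, N m; "opening": finger opening in m.
Only numpy, scipy, OpenCV 4.12 (cv2) and the standard library are available. Lean on these libraries where they do the work, as an engineer would, in place of code of your own. Each camera call takes 0.05 s, during which the arm holds its last target.

### The job

Load the tool caddy for the next dismantling job: lift the flat pry bar off its hook, pick up the cold chisel and the scraper from the bench, and stand all three in the caddy, working end down and handle end up, standing steeply (leaning on the rim is fine). How deep the rubber pad in the caddy sits is not known, so lower each tool gently until you feel it rest on the pad before letting go: do not drop it in and do not ram it. Leave the cup, the loudspeaker and the jar where they are.

Things in the scene. Friction and masses are not known exactly. Their poses are not given: they have to be found in the camera images.
- caddy: Open-topped box-shaped tool caddy of bare sheet metal, bolted down, 230 (x) x 92 (y) x 150 mm high, walls 5 mm (mouth 220 x 82 mm). Origin: centre of its underside, z up. Its bottom inside is a black rubber pad set by hand: the pad's top is anywhere from 8 to 43 mm above the caddy's underside and is not reported: feel for it.
- hook: Dark steel hook stand, fixed: foot of radius 50 mm, post 204 mm high, 16 mm thick. A hook of 8 mm round bar leaves the post towards the stand's -x, level at 184 mm (its centre) out to 78 mm from the post axis, then turns up; its upturned end is 94 mm from the post axis, top at 210 mm. Origin: centre of the foot's underside, z up.
- prybar: Flat steel pry bar, 180 x 30 x 8 mm, about 0.25 kg, hanging upright on the hook, forked claw (40 mm wide, the working end) down. Origin: centre of its claw edge; z along it to its upper end, y across its width, x through its thickness. The hook passes along x through a slot 14 mm wide, z = 112 to 148 mm; solid above that. Lift it 24 mm, then draw it off to the hook's open end.
- prybar_tip (a point): Middle of the pry bar's lower (claw) edge.
- chisel: Plain dark steel cold chisel lying on the bench, 200 mm long, shank 20 mm wide and 18 mm thick, cutting edge 30 mm wide, about 0.35 kg. Origin: middle of its length on its underside; x along it towards the cutting edge (at x = +100 mm), y across its width, z up as it lies. The end at x = -100 mm is the butt (handle end).
- chisel_tip (a point): Middle of the chisel's cutting edge.
- scraper: Scraper lying on the bench, 190 mm long, flat-sided wooden handle 110 mm long, 26 mm wide, 20 mm thick (x from -95 to +15 mm), thin steel blade 60 mm wide and 4 mm thick at the other end, about 0.2 kg. Origin: middle of its length on its underside; x along it towards the blade's edge (at x = +95 mm), y across its width, z up as it lies.
- scraper_tip (a point): Middle of the scraper's blade edge.
- cup: Bystander: white plastic cup, 80 mm high, mouth 76 mm across. Origin: centre of its underside.
- speaker: Bystander: dark round loudspeaker, 50 mm high, up to 94 mm across. Origin: centre of its underside.
- jar: Bystander: clear jar with a black lid, 90 mm high, 70 mm across. Origin: centre of its underside.
Things that resemble listed ones, but are neither listed nor needed, are in the scene too. Of the things that look like the prybar, the middle-sized one is meant.

How it is judged:
At the end, for the whole second after the job is handed in: The pry bar, the chisel and the scraper all stand in the caddy at rest: the middle of each working edge is inside the caddy and lower than 75 mm above its underside, each is handle end up and within 45 degrees of upright; the cup, loudspeaker and jar are within 20 mm of where they started (x of prybar_tip in the frame of caddy between -0.112 and 0.112 m and y of prybar_tip in the frame of caddy between -0.043 and 0.043 m and z of prybar_tip in the frame of caddy between -0.01 and 0.075 m and angle between prybar's own z axis and vertical below 0.785 rad and linear speed of each of prybar, chisel, scraper below 0.03 m/s and angular speed of each of prybar, chisel, scraper below 0.3 rad/s and x of chisel_tip in the frame of caddy between -0.112 and 0.112 m and y of chisel_tip in the frame of caddy between -0.043 and 0.043 m and z of chisel_tip in the frame of caddy between -0.01 and 0.075 m and angle between each of chisel, scraper's own x axis and vertical above 2.356 rad and x of scraper_tip in the frame of caddy between -0.112 and 0.112 m and y of scraper_tip in the frame of caddy between -0.043 and 0.043 m and z of scraper_tip in the frame of caddy between -0.01 and 0.075 m and distance of each of cup, speaker, jar from where it was at the start of the episode below 0.02 m); the robot touches nothing.
It fails at once if a tool is dropped in the caddy: inside it, it falls free (touching neither fingers nor caddy) at over 0.35 m/s, or moves faster than 0.6 m/s ((x of prybar_tip in the frame of caddy between -0.112 and 0.112 m and y of prybar_tip in the frame of caddy between -0.043 and 0.043 m and z of prybar_tip in the frame of caddy between -0.01 and 0.145 m and (linear speed of prybar above 0.6 m/s or (linear speed of prybar above 0.35 m/s and contact force between prybar and caddy below 0.05 N and contact force between the fingers and prybar below 0.05 N))) or (x of chisel_tip in the frame of caddy between -0.112 and 0.112 m and y of chisel_tip in the frame of caddy between -0.043 and 0.043 m and z of chisel_tip in the frame of caddy between -0.01 and 0.145 m and (linear speed of chisel above 0.6 m/s or (linear speed of chisel above 0.35 m/s and contact force between chisel and caddy below 0.05 N and contact force between the fingers and chisel below 0.05 N))) or (x of scraper_tip in the frame of caddy between -0.112 and 0.112 m and y of scraper_tip in the frame of caddy between -0.043 and 0.043 m and z of scraper_tip in the frame of caddy between -0.01 and 0.145 m and (linear speed of scraper above 0.6 m/s or (linear speed of scraper above 0.35 m/s and contact force between scraper and caddy below 0.05 N and contact force between the fingers and scraper below 0.05 N)))).
It fails at once if a tool is rammed against the caddy or its pad (over 60 N) (contact force between any of prybar, chisel, scraper and caddy above 60 N).
It fails at once if the cup, loudspeaker or jar is pushed more than 20 mm or tipped over 20 degrees (distance of any of cup, speaker, jar from where it was at the start of the episode above 0.02 m or angle between any of cup, speaker, jar's own z axis and vertical above 0.35 rad).
It also fails if it takes over 72 s, if anything falls off the work surface, if the arm or the gripper's body presses on something with over 40 N, if the wrist force passes 120 N, or if a joint passes its speed limit or range.

## Working session

There is one attempt and no reset: what is moved stays moved. The work goes in short steps, Python scripts to look and compute and a tool call to move; the robot and the scene stay as the last step left them, time stands still between calls to the robot, and variables do not carry over. Pictures are saved under pics/ and viewed, and the job is handed in when it is done.

Besides the shell and the picture viewer there is one more tool, called as name([rows], argument=value, ...), one row to a line, values as JSON. jog_arm: Moves the arm, as the interface text tells. Shifts and turns lie within -1 to 1; 1 stands for 0.15 m of shift or 0.5 rad of turn. Its arguments: {"type":"object","properties":{"commands":{"type":"array"}},"required":["commands"]}

```bash
ls; mkdir -p pics
python3 - <<'E'
from plant import robot
import cv2
for n in ("scene","top"):
    im=robot.snapshot(n); cv2.imwrite(f"pics/{n}0.png",im[:,:,::-1])
    c=robot.get_calibration(n); print(n,c)
print(robot.state())
E
```

```text
pics
scene {'camera_matrix': array([[385.84649379,   0.        , 252.18807334],
       [  0.        , 385.84649379, 188.02817357],
       [  0.        ,   0.        ,   1.        ]]), 'pose': array([[-5.34092131e-01, -4.43904971e-01,  7.19509536e-01,
         1.35812694e+00],
       [ 8.45425831e-01, -2.81311072e-01,  4.54003574e-01,
         5.51004137e-01],
       [ 8.71555027e-04,  8.50771684e-01,  5.25534759e-01,
         6.17939114e-01],
       [ 0.00000000e+00,  0.00000000e+00,  0.00000000e+00,
         1.00000000e+00]])}
top {'camera_matrix': array([[357.94040811,   0.        , 260.69850784],
       [  0.        , 357.94040811, 192.93863696],
       [  0.        ,   0.        ,   1.        ]]), 'pose': array([[-0.00792832,  0.99180518, -0.12751327,  0.48594429],
       [-0.99994981, -0.00708227,  0.0070871 ,  0.07007068],
       [ 0.00612594,  0.12756305,  0.99181154,  0.86341899],
       [ 0.        ,  0.        ,  0.        ,  1.        ]])}
{'time': 0.1, 'joint_pos': array([ 1.20198452e+00,  2.76535263e-01,  1.50597372e+00,  1.33479925e-05,
        1.36075094e+00, -1.20979011e-01]), 'joint_velocities': array([-0.00023785, -0.00022394, -0.00277211,  0.00274526, -0.00095237,
        0.00056562]), 'joint_efforts': array([ 9.49864116e-04, -4.17695689e+01, -2.46406603e+01,  8.72143164e-05,
        5.69685173e-03,  1.75544848e-06]), 'ee_pos': array([0.14086733, 0.5569918 , 0.23053731]), 'orientation': array([ 4.23362839e-04,  7.89083452e-01,  6.14285447e-01, -7.18154386e-04]), 'contact_force': array([-0.4749987 , -0.10052415, -0.52847939]), 'torque': array([-0.01919752,  0.02351067,  0.02859676]), 'opening': 0.08524989155824629}
```

View pics/scene0.png

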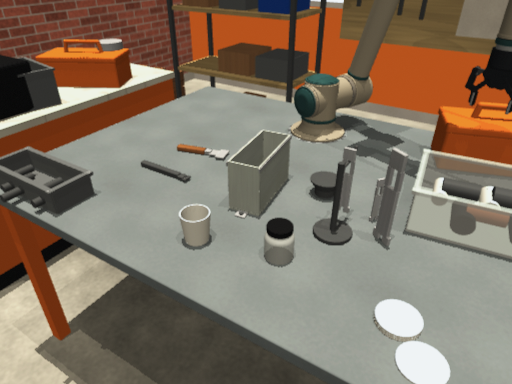

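View pics/top0.png

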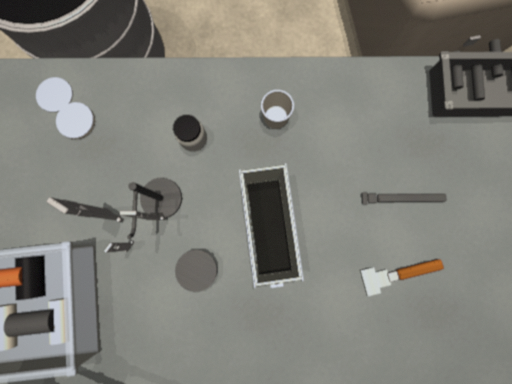

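```bash
cat > h.py <<'E'
import numpy as np, cv2
from scipy.spatial.transform import Rotation as R
CAL={}
def cal(n):
    from plant import robot
    c=robot.get_calibration(n); return c["camera_matrix"],c["pose"]
def ray(n,u,v):
    K,P=cal(n); d=np.array([(u-K[0,2])/K[0,0],-(v-K[1,2])/K[1,1],-1.]); return P[:3,3],P[:3,:3]@d
def onz(n,u,v,z):
    o,d=ray(n,u,v); return o+d*(z-o[2])/d[2]
def tri(a,b):
    o1,d1=ray("scene",*a);o2,d2=ray("top",*b)
    s=np.linalg.lstsq(np.c_[d1,-d2],o2-o1,rcond=None)[0]
    p,q=o1+s[0]*d1,o2+s[1]*d2; return (p+q)/2,np.linalg.norm(p-q)
def proj(n,p):
    K,P=cal(n); c=P[:3,:3].T@(np.array(p)-P[:3,3]); return K[0,2]+K[0,0]*c[0]/-c[2],K[1,2]-K[1,1]*c[1]/-c[2]
def crop(src,dst,x0,x1,y0,y1,k):
    im=cv2.imread(src)[y0:y1,x0:x1]; cv2.imwrite(dst,cv2.resize(im,None,fx=k,fy=k,interpolation=cv2.INTER_CUBIC))
E
python3 -c "
from h import *
crop('pics/scene0.png','pics/s_hook.png',300,430,130,255,5)
crop('pics/top0.png','pics/t_hook.png',30,230,160,300,4)"
```

```text
(no output)
```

View pics/s_hook.png

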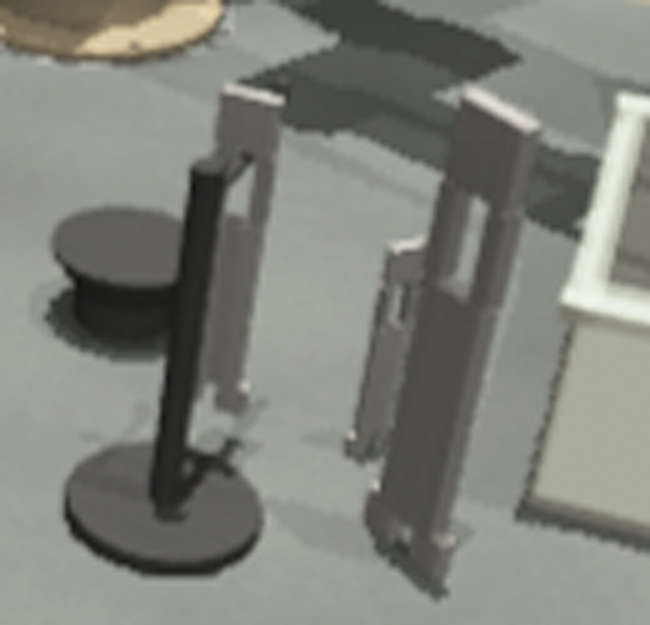

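View pics/t_hook.png

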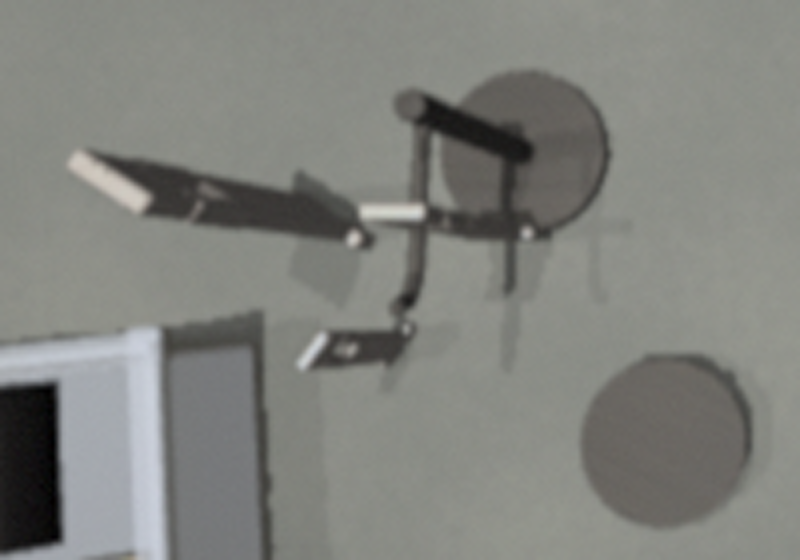

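```bash
python3 -c "
from h import *
np.set_printoptions(precision=4,suppress=True)
crop('pics/top0.png','pics/t_tools.png',350,460,180,305,6)
crop('pics/top0.png','pics/t_caddy.png',225,320,155,295,4)
T='top'
print('chisel ends',onz(T,362,198,.012),onz(T,446,198,.018))
print('scr',onz(T,371,283,.01),onz(T,442,265,.02))
for c in [(240.5,171),(285,166),(301,280),(255,286)]: print('caddy',onz(T,*c,.15))
print('post top',onz(T,133,186,.204),'foot',onz(T,162.5,198,.005),'tip',onz(T,131,236,.21))
print('bar top',onz(T,120,213,.22),onz(T,136.5,213,.22), onz(T,120,213,.244))
print(tri((345,148),(120,211)),tri((356.6,150),(136.5,211)))
print('cup',onz(T,277,107,.08),'jar',onz(T,187,127,.09),'spk',onz(T,196,270,.05))
"
```

```text
chisel ends [ 0.5814 -0.1788  0.012 ] [ 0.5793 -0.3778  0.018 ]
scr [ 0.382  -0.1917  0.01  ] [ 0.4226 -0.3558  0.02  ]
caddy [0.6227 0.1055 0.15  ]
caddy [0.6324 0.0152 0.15  ]
caddy [ 0.4059 -0.0123  0.15  ]
caddy [0.3953 0.0775 0.15  ]
post top [0.5854 0.3025 0.204 ] foot [0.5857 0.3006 0.005 ] tip [0.4931 0.3006 0.21  ]
bar top [0.5342 0.3183 0.22  ] [0.5339 0.2888 0.22  ] [0.5324 0.3091 0.244 ]
(array([0.5417, 0.3062, 0.2243]), np.float64(0.02176880635311772)) (array([0.5331, 0.3066, 0.2101]), np.float64(0.029308922859886528))
cup [0.7838 0.0258 0.08  ] jar [0.7347 0.2276 0.09  ] spk [0.4185 0.2097 0.05  ]
```

View pics/t_tools.png

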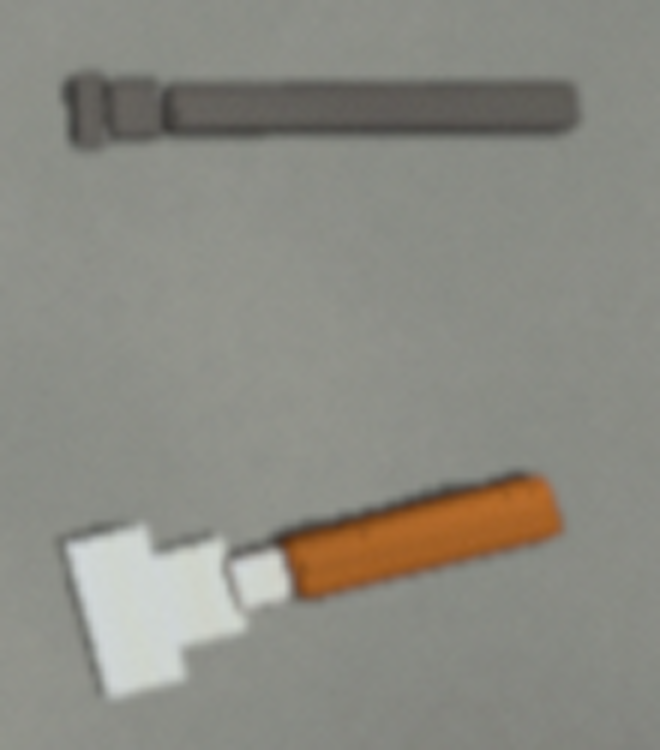

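View pics/t_caddy.png

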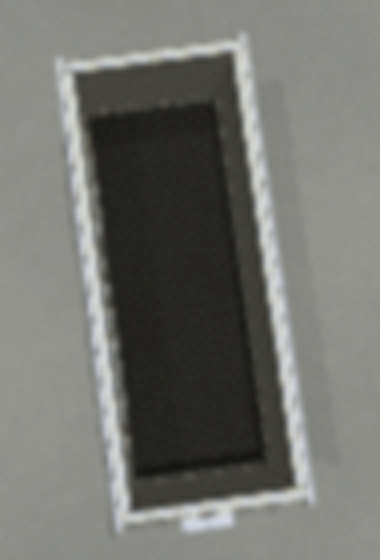

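```bash
python3 -c "
from h import *
for p in [(.534,.3183,.22),(.534,.2888,.22),(.5855,.302,.204),(.5855,.302,0),(.4931,.3006,.21),(.51,.0465,.15),(.5814,-.1788,.012),(.5793,-.3778,.018),(.4226,-.3558,.02),(.382,-.1917,.0)]: print(p,np.round(proj('scene',p),1))
"
```

```text
(0.534, 0.3183, 0.22) [355.5 148.6]
(0.534, 0.2888, 0.22) [343.6 145.7]
(0.5855, 0.302, 0.204) [340.  161.5]
(0.5855, 0.302, 0) [330.5 231.8]
(0.4931, 0.3006, 0.21) [353.7 144.4]
(0.51, 0.0465, 0.15) [261.4 145.3]
(0.5814, -0.1788, 0.012) [187.5 177. ]
(0.5793, -0.3778, 0.018) [142.2 159.3]
(0.4226, -0.3558, 0.02) [178.4 143.4]
(0.382, -0.1917, 0.0) [221.9 155.1]
```

```bash
python3 -c "
from h import *
np.set_printoptions(precision=4,suppress=True)
s=lambda x,y:(300+x/5-.4,130+y/5-.4)
t=lambda x,y:(30+x/4-.4,160+y/4-.4)
print('bar L',tri(s(225,87),t(426,212)),'R',tri(s(283,100),t(360,212)))
print('big',tri(s(465,92),t(147,210)),tri(s(540,130),t(72,155)))
print('small',tri(s(388,245),t(303,365)),tri(s(425,238),t(325,333)))
print('posttop',tri(s(205,163),t(412,104)))
for q in [(355,238),(300,175)]: print('bigbase',onz('top',*t(*q),0.0))
for q in [(405,330),(395,360)]: print('smbase',onz('top',*t(*q),0.0))
for q in [s(440,597),s(375,520),s(352,455),s(365,460)]: print(onz('scene',*q,0))
"
```

```text
bar L (array([0.5346, 0.2912, 0.2173]), np.float64(0.001514271568278166)) R (array([0.5349, 0.3202, 0.2182]), np.float64(0.0007600397212098053))
big (array([0.5349, 0.4011, 0.2436]), np.float64(0.001357233393989252)) (array([0.5584, 0.437 , 0.2438]), np.float64(0.002667838936004521))
small (array([0.4675, 0.3738, 0.125 ]), np.float64(0.015284160678487412)) (array([0.4774, 0.3776, 0.1307]), np.float64(0.01752332748588407))
posttop (array([0.5863, 0.3037, 0.2031]), np.float64(0.00022635595888637362))
bigbase [0.536  0.4066 0.    ]
bigbase [0.5743 0.4413 0.    ]
smbase [0.481  0.3745 0.    ]
smbase [0.4633 0.3797 0.    ]
[0.5743 0.4453 0.    ]
[0.532  0.4003 0.    ]
[0.4835 0.3729 0.    ]
[0.4842 0.3802 0.    ]
```

```bash
cat >> h.py <<'E'
def st():
    from plant import robot
    s=robot.state(); q=s["orientation"]; Rm=R.from_quat([q[1],q[2],q[3],q[0]]).as_matrix()
    return s,np.array(s["ee_pos"]),Rm
def go(p,z=None,x=None):
    """needed scaled shift & turn from the present pose to TCP p with tool z, x axes (x made orthogonal, sign chosen nearest unless given)"""
    s,p0,R0=st()
    if z is None: R1=R0
    else:
        z=np.array(z,float);z/=np.linalg.norm(z);x=np.array(x,float);x-=z*(x@z);x/=np.linalg.norm(x)
        R1=np.c_[x,np.cross(z,x),z]
    sh=R0.T@(np.array(p)-p0)/.15; tu=R.from_matrix(R0.T@R1).as_rotvec()/.5
    print("shift",np.round(sh,3),"turn",np.round(tu,3),"| max ratio",round(max(abs(np.r_[sh,tu])),2))
def show():
    s,p,Rm=st(); np.set_printoptions(precision=3,suppress=True)
    print("t",round(s["time"],2),"p",p,"x",Rm[:,0],"z",Rm[:,2],"F",np.array(s["contact_force"]),"open",round(s["opening"]*1e3,1),"j",np.array(s["joint_pos"]))
E
python3 -c "
from h import *
show(); go((.534,.304,.30),(0,0,-1),(0,1,0)); go((.25,.48,.30),(0,0,-1),(0,1,0))"
```

```text
t 0.1 p [0.141 0.557 0.231] x [ 0.245  0.969 -0.002] z [-0.001 -0.002 -1.   ] F [-0.475 -0.101 -0.528] open 85.2 j [ 1.202  0.277  1.506  0.     1.361 -0.121]
shift [-0.993  2.954 -0.462] turn [-0.001  0.003 -0.496] | max ratio 2.95
shift [-0.32   0.831 -0.463] turn [-0.001  0.003 -0.496] | max ratio 0.83
```

jog_arm([
  [[-0.1,0.3,-0.46],[0,0,-0.3],60],
  [[-0.33,0.99,-0.46],[0,0,-0.496],60],
  [[-0.33,0.99,-0.46],[0,0,-0.496],60],
  [[-0.33,0.99,-0.46],[0,0,-0.496],60],
])

```text
time: 0.5
ee_pos: [0.275, 0.4711, 0.3003]
orientation: [0.001, 0.707, 0.707, -0.0]
contact_force: [-0.3, 0.6, -0.1]
opening: 0.0598
```

```bash
python3 -c "
from h import *
show(); go((.534,.304,.30),(0,0,-1),(0,1,0))"
```

```text
t 0.5 p [0.275 0.471 0.3  ] x [ 0.001  1.    -0.002] z [ 0.001 -0.002 -1.   ] F [-0.308  0.582 -0.085] open 59.8 j [ 0.916  0.201  1.439 -0.002  1.503 -0.654]
shift [-1.112  1.728  0.006] turn [ 0.002  0.004 -0.002] | max ratio 1.73
```

jog_arm([
  [[-0.56,0.86,0],[0,0,0],60],
  [[-0.56,0.86,0],[0,0,0],60],
  [[-0.56,0.86,0],[0,0,0],60],
  [[-0.56,0.86,0],[0,0,0],60],
])

```text
time: 0.9
ee_pos: [0.4083, 0.3836, 0.2997]
orientation: [0.003, 0.71, 0.705, -0.001]
contact_force: [-0.5, -0.1, 1.0]
opening: 0.0599
```

jog_arm([
  [[-0.55,0.86,0.1],[0,0,0],60],
  [[-0.55,0.86,0.1],[0,0,0],60],
  [[-0.55,0.86,0.1],[0,0,0],60],
  [[-0.55,0.86,0.1],[0,0,0],60],
  [[-0.55,0.86,0.1],[0,0,0],60],
])

```text
time: 1.4
ee_pos: [0.5374, 0.2994, 0.2842]
orientation: [0.002, 0.71, 0.704, -0.002]
contact_force: [-0.6, 0.8, 0.1]
opening: 0.06
```

```bash
python3 -c "
from h import *
show(); go((.5345,.304,.191),(0,0,-1),(0,1,0))
from plant import robot
for n in ('scene','top'): cv2.imwrite(f'pics/{n}1.png',robot.snapshot(n)[:,:,::-1])
p=st()[1]
print(proj('scene',p),proj('top',p))
crop('pics/top1.png','pics/t1.png',30,230,130,290,4)
crop('pics/scene1.png','pics/s1.png',270,430,60,255,3)
"
```

```text
t 1.4 p [0.537 0.299 0.284] x [ 0.009  1.    -0.005] z [ 0.    -0.005 -1.   ] F [-0.589  0.795  0.126] open 60.0 j [ 0.398  0.316  1.318 -0.005  1.51  -1.163]
shift [ 0.034 -0.02   0.621] turn [ 0.001  0.01  -0.019] | max ratio 0.62
(np.float64(351.98038220889487), np.float64(121.21416356699626)) (np.float64(115.31284471037327), np.float64(209.14223065894416))
```

View pics/t1.png

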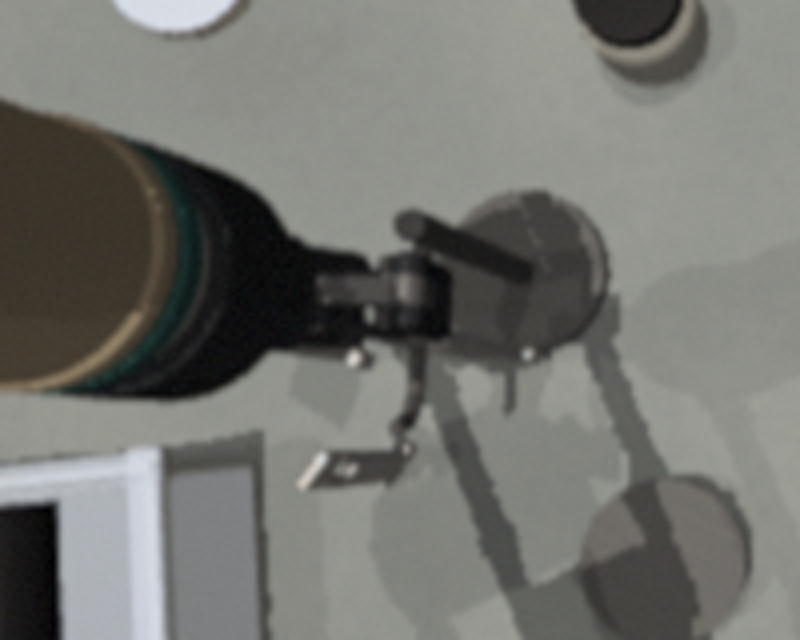

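View pics/s1.png

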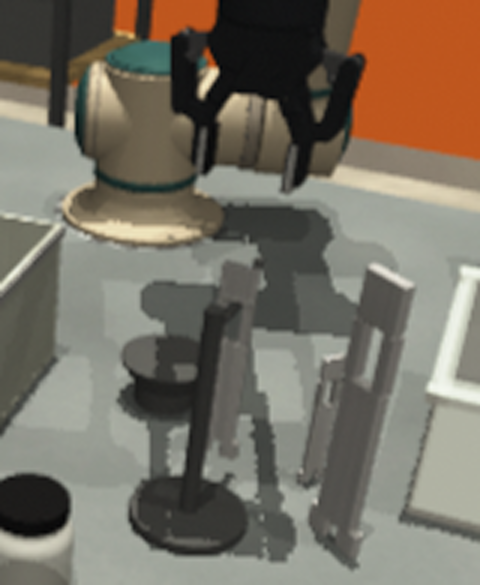

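jog_arm([
  [[0.034,-0.02,0.33],[0,0.01,-0.019],60],
  [[0.034,-0.02,0.64],[0,0.01,-0.019],60],
  [[0.034,-0.02,0.64],[0,0.01,-0.019],60],
])

```text
time: 1.8
ee_pos: [0.526, 0.3052, 0.1832]
orientation: [-0.003, 0.705, 0.709, -0.006]
contact_force: [0.1, 1.0, -0.5]
opening: 0.06
```

jog_arm([
  [[0,0,0],[0,0,0],10],
  [[0,0,0],[0,0,0],10],
  [[0,0,0],[0,0,0],10],
  [[0,0,0],[0,0,0],10],
  [[0,0,0],[0,0,0],10],
])

```text
time: 2.3
ee_pos: [0.527, 0.3062, 0.1856]
orientation: [-0.003, 0.705, 0.709, -0.004]
contact_force: [-1.8, 1.3, 5.7]
opening: 0.0292
```

```bash
python3 -c "
from h import *
show()"
```

```text
t 2.3 p [0.527 0.306 0.186] x [-0.005  1.    -0.001] z [-0.009 -0.001 -1.   ] F [-1.768  1.324  5.731] open 29.2 j [ 0.411  0.359  1.496  0.003  1.296 -1.166]
```

jog_arm([
  [[0,0,-0.08],[0,0,0],10],
  [[0,0,-0.163],[0,0,0],10],
  [[0,0,-0.163],[0,0,0],10],
  [[0,0,-0.163],[0,0,0],10],
])

```text
time: 2.7
ee_pos: [0.5275, 0.3061, 0.2106]
orientation: [-0.003, 0.705, 0.709, -0.003]
contact_force: [0.1, -0.1, -2.5]
opening: 0.029
```

```bash
python3 -c "
from h import *
show()
from plant import robot
for n in ('scene','top'): cv2.imwrite(f'pics/{n}2.png',robot.snapshot(n)[:,:,::-1])
crop('pics/scene2.png','pics/s2.png',300,430,100,255,4)
crop('pics/top2.png','pics/t2.png',80,190,160,270,4)
im=np.hstack([cv2.resize(cv2.imread(f),(400,500)) for f in ('pics/s2.png','pics/t2.png')]);cv2.imwrite('pics/c2.png',im)
"
```

```text
t 2.7 p [0.527 0.306 0.211] x [-0.005  1.    -0.001] z [-0.009 -0.001 -1.   ] F [ 0.109 -0.147 -2.461] open 29.0 j [ 0.41   0.344  1.456  0.002  1.35  -1.166]
```

View pics/c2.png

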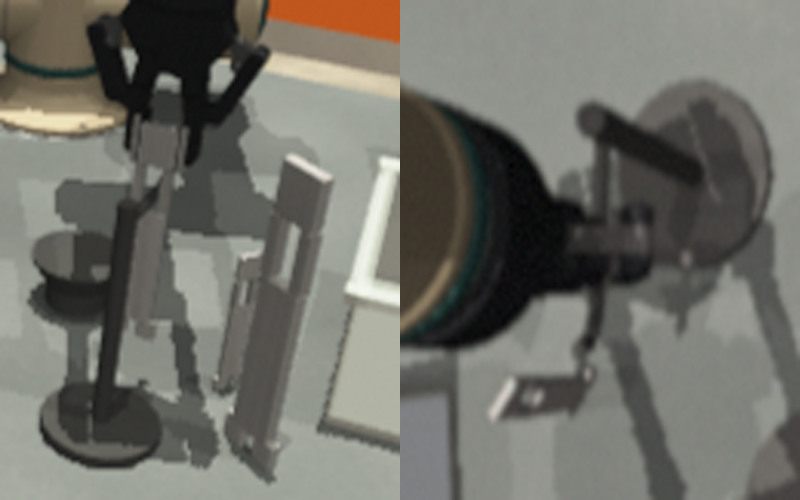

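jog_arm([
  [[0,-0.08,0],[0,0,0],10],
  [[0,-0.16,0],[0,0,0],10],
  [[0,-0.16,0],[0,0,0],10],
])

```text
time: 3.1
ee_pos: [0.5, 0.3056, 0.2095]
orientation: [-0.004, 0.705, 0.709, -0.006]
contact_force: [0.6, -0.6, -2.1]
opening: 0.0288
```

jog_arm([
  [[0,0,-0.011],[0,0,0],10],
  [[0,-0.08,-0.011],[0,0,0],10],
  [[0,-0.15,-0.013],[0,0,0],10],
  [[0,-0.15,-0.013],[0,0,0],10],
])

```text
time: 3.5
ee_pos: [0.4754, 0.3054, 0.212]
orientation: [-0.004, 0.705, 0.71, -0.006]
contact_force: [0.2, -0.2, -2.7]
opening: 0.0285
```

jog_arm([
  [[0,-0.08,-0.005],[0,0,0],10],
  [[0,-0.16,-0.005],[0,0,0],10],
  [[0,-0.2,-0.005],[0,0,0],10],
  [[0,-0.2,-0.005],[0,0,0],10],
])

```text
time: 3.9
ee_pos: [0.4442, 0.3052, 0.2133]
orientation: [-0.004, 0.704, 0.71, -0.006]
contact_force: [0.2, 0.2, -2.5]
opening: 0.0291
```

```bash
python3 -c "
from h import *
show()
from plant import robot
for n in ('scene','top'): cv2.imwrite(f'pics/{n}3.png',robot.snapshot(n)[:,:,::-1])
crop('pics/scene3.png','pics/s2.png',300,430,100,255,4)
crop('pics/top3.png','pics/t2.png',80,190,160,270,4)
im=np.hstack([cv2.resize(cv2.imread(f),(400,500)) for f in ('pics/s2.png','pics/t2.png')]);cv2.imwrite('pics/c3.png',im)
"
```

```text
t 3.9 p [0.444 0.305 0.213] x [-0.008  1.    -0.003] z [-0.015 -0.003 -1.   ] F [ 0.222  0.164 -2.455] open 29.1 j [ 0.47   0.24   1.601  0.004  1.316 -1.11 ]
```

View pics/c3.png

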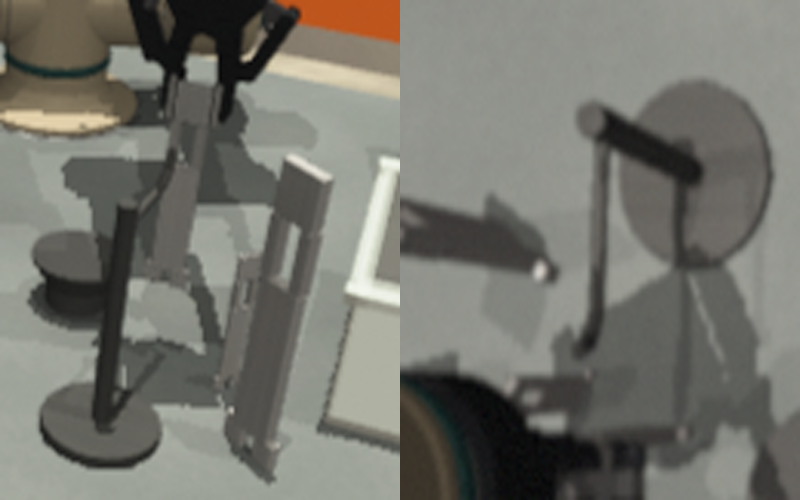

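```bash
cat >> h.py <<'E'
C0=np.array([.514,.0465,0]); YW=.122
CU=np.array([np.cos(YW),np.sin(YW),0]); CV=np.array([-np.sin(YW),np.cos(YW),0]); CZ=np.array([0,0,1.])
def cad(x,y,z): return C0+x*CU+y*CV+z*CZ
def incad(p): d=np.array(p)-C0; return np.array([d@CU,d@CV,d[2]])
def bar(tx,tz,th):
    a=np.sin(th)*CU+np.cos(th)*CZ; e=np.cos(th)*CU-np.sin(th)*CZ
    return cad(tx,0,tz)+.1456*a-.0075*e, -a, CV
E
python3 -c "
from h import *
p,z,x=bar(.09,.19,.087); print(p,z,x)
go((.444,.25,.35),(0,0,-1),CV);go(p,z,x)"
```

```text
[0.60847214 0.05808313 0.335701  ] [-0.08624446 -0.01057434 -0.99621789] [-0.12169758  0.99256723  0.        ]
shift [-0.371 -0.026 -0.91 ] turn [-0.028  0.003 -0.229] | max ratio 0.91
shift [-1.658  1.062 -0.827] turn [ 0.146 -0.007 -0.229] | max ratio 1.66
```

jog_arm([
  [[0,0,-0.3],[0,0,0],10],
  [[0,0,-0.6],[0,0,0],10],
  [[0,0,-0.92],[0,0,0],10],
  [[-0.3,0,-0.92],[0,0,0],10],
  [[-0.6,0,-0.92],[0,0,0],10],
])

```text
time: 4.5
ee_pos: [0.4498, 0.2156, 0.3534]
orientation: [-0.003, 0.704, 0.711, -0.004]
contact_force: [0.7, -1.9, -3.3]
opening: 0.0286
```

```bash
python3 -c "
from h import *
show();p,z,x=bar(.09,.19,.087); 
go(p,z,x)"
```

```text
t 4.5 p [0.45  0.216 0.353] x [-0.01   1.    -0.002] z [-0.009 -0.002 -1.   ] F [ 0.692 -1.914 -3.307] open 28.6 j [ 0.307  0.118  1.415  0.001  1.618 -1.274]
shift [-1.06   1.048  0.111] turn [ 0.156 -0.007 -0.224] | max ratio 1.06
```

jog_arm([
  [[-0.3,0.2,0],[0,0,-0.1],10],
  [[-0.6,0.5,0],[0.08,0,-0.22],10],
  [[-0.8,0.8,0],[0.156,0,-0.224],10],
  [[-1.0,1.0,0],[0.156,0,-0.224],10],
  [[-1.0,1.0,0.05],[0.156,0,-0.224],10],
])

```text
time: 5.0
ee_pos: [0.6063, 0.0626, 0.3435]
orientation: [-0.028, 0.664, 0.747, -0.031]
contact_force: [-0.1, 0.4, -2.2]
opening: 0.0289
```

```bash
python3 -c "
from h import *
show();p,z,x=bar(.09,.19,.087); 
go(p,z,x)
from plant import robot
for n in ('scene','top'): cv2.imwrite(f'pics/{n}4.png',robot.snapshot(n)[:,:,::-1])
crop('pics/scene4.png','pics/s2.png',200,340,60,220,5)
p,a=st()[1],-st()[2][:,2]; e=st()[2][:,1]
tip=p-.1456*a+.0075*e; print('tip caddy',incad(tip),proj('scene',tip),proj('top',tip))
"
```

```text
t 5.0 p [0.606 0.063 0.344] x [-0.117  0.993  0.001] z [-0.084 -0.009 -0.996] F [-0.098  0.386 -2.202] open 28.9 j [-0.005  0.343  1.14  -0.01   1.742 -1.695]
shift [-0.032  0.016  0.051] turn [ 0.006 -0.002 -0.01 ] | max ratio 0.05
tip caddy [0.085 0.008 0.196] (np.float64(250.1949470921767), np.float64(142.83080144907564)) (np.float64(260.89257403241027), np.float64(179.49232447069988))
```

View pics/s2.png

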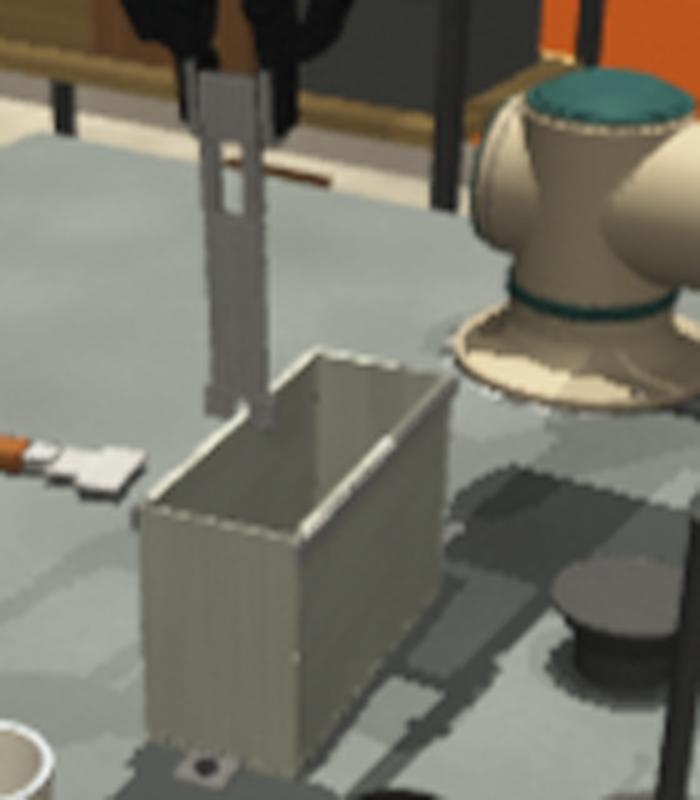

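jog_arm([
  [[-0.05,0.04,0.1],[0,0,-0.01],10],
  [[-0.053,0.06,0.28],[0,0,-0.01],10],
  [[-0.053,0.075,0.46],[0,0,-0.01],10],
  [[-0.053,0.085,0.58],[0,0,-0.01],10],
  [[-0.053,0.085,0.6],[0,0,-0.01],10],
])

```text
time: 5.6
ee_pos: [0.6059, 0.0592, 0.2492]
orientation: [-0.034, 0.661, 0.749, -0.034]
contact_force: [0.0, 0.1, -3.5]
opening: 0.029
```

```bash
cat >> h.py <<'E'
def bartip():
    p,a=st()[1],-st()[2][:,2]; e=st()[2][:,1]
    print('bar tip caddy',incad(p-.1456*a+.0075*e))
E
python3 -c "
from h import *
show();bartip(); p,z,x=bar(.09,.05,.087); go(p,z,x)"
```

```text
t 5.6 p [0.606 0.059 0.249] x [-0.124  0.992  0.006] z [-0.095 -0.006 -0.995] F [ 0.024  0.06  -3.502] open 29.0 j [-0.012  0.373  1.32  -0.008  1.544 -1.707]
bar tip caddy [0.086 0.002 0.104]
shift [-0.012  0.05   0.354] turn [-0.017 -0.011  0.006] | max ratio 0.35
```

jog_arm([
  [[0,0.02,0.12],[-0.017,-0.01,0],10],
  [[0,0.03,0.24],[-0.017,-0.01,0],10],
  [[0,0.04,0.33],[-0.017,-0.01,0],10],
  [[0,0.04,0.33],[-0.017,-0.01,0],10],
])

```text
time: 6.0
ee_pos: [0.6059, 0.0603, 0.1984]
orientation: [-0.03, 0.661, 0.749, -0.033]
contact_force: [-0.8, 0.2, -2.2]
opening: 0.0288
```

```bash
python3 -c "
from h import *
show();bartip()"
```

```text
t 6.0 p [0.606 0.06  0.198] x [-0.125  0.992  0.001] z [-0.089 -0.01  -0.996] F [-0.792  0.244 -2.229] open 28.8 j [-0.008  0.395  1.41  -0.011  1.425 -1.703]
bar tip caddy [0.087 0.003 0.053]
```

jog_arm([
  [[0,0.0,0.03],[0,0,0],10],
  [[0,0,0.06],[0,0,0],10],
  [[0,0,0.06],[0,0,0],10],
])

```text
time: 6.3
ee_pos: [0.605, 0.0602, 0.1895]
orientation: [-0.03, 0.661, 0.749, -0.033]
contact_force: [1.0, 0.5, -2.7]
opening: 0.029
```

jog_arm([
  [[0,0.0,0.018],[0,0,0],10],
  [[0,0,0.033],[0,0,0],10],
])

```text
time: 6.5
ee_pos: [0.6048, 0.0601, 0.1847]
orientation: [-0.03, 0.661, 0.749, -0.033]
contact_force: [0.7, 0.0, -2.9]
opening: 0.0287
```

jog_arm([
  [[0,0.003,0.018],[0,0,0],10],
  [[0,0.003,0.033],[0,0,0],10],
])

```text
time: 6.7
ee_pos: [0.6048, 0.0601, 0.1795]
orientation: [-0.03, 0.661, 0.749, -0.033]
contact_force: [0.2, -1.2, -2.3]
opening: 0.0287
```

jog_arm([
  [[0,0.003,0.018],[0,0,0],10],
  [[0,0.003,0.033],[0,0,0],10],
])

```text
time: 6.9
ee_pos: [0.6048, 0.0601, 0.1743]
orientation: [-0.03, 0.661, 0.749, -0.033]
contact_force: [0.2, 0.1, -1.6]
opening: 0.0287
```

jog_arm([
  [[0,0.003,0.018],[0,0,0],10],
  [[0,0.003,0.033],[0,0,0],10],
])

```text
time: 7.1
ee_pos: [0.6048, 0.0601, 0.1689]
orientation: [-0.03, 0.661, 0.749, -0.033]
contact_force: [-0.6, 0.2, -2.1]
opening: 0.0286
```

jog_arm([
  [[0,0.003,0.018],[0,0,0],10],
  [[0,0.003,0.033],[0,0,0],10],
])

```text
time: 7.3
ee_pos: [0.6048, 0.0601, 0.1637]
orientation: [-0.03, 0.661, 0.749, -0.033]
contact_force: [0.2, -0.4, -2.2]
opening: 0.0285
```

jog_arm([
  [[0,0.003,0.018],[0,0,0],10],
  [[0,0.003,0.03],[0,0,0],10],
])

```text
time: 7.5
ee_pos: [0.6055, 0.0602, 0.16]
orientation: [-0.029, 0.661, 0.749, -0.033]
contact_force: [-0.8, 0.2, 9.3]
opening: 0.0288
```

jog_arm([
  [[0,0,0],[0,0,0],32],
  [[0,0,0],[0,0,0],45],
  [[0,0,0],[0,0,0],45],
  [[0,0,0],[0,0,0],50],
])

```text
time: 7.9
ee_pos: [0.6055, 0.0602, 0.16]
orientation: [-0.029, 0.661, 0.749, -0.033]
contact_force: [-0.2, 0.4, 0.2]
opening: 0.0504
```

jog_arm([
  [[0,0,-0.1],[0,0,0],50],
  [[0,0,-0.3],[0,0,0],50],
  [[0,0,-0.6],[0,0,0],60],
  [[0,0,-0.9],[0,0,0],60],
  [[0,0,-1],[0,0,0],60],
])

```text
time: 8.4
ee_pos: [0.6206, 0.0617, 0.3149]
orientation: [-0.026, 0.661, 0.749, -0.03]
contact_force: [0.5, 0.6, 1.1]
opening: 0.06
```

```bash
python3 -c "
from h import *
show()
from plant import robot
for n in ('scene','top'): cv2.imwrite(f'pics/{n}5.png',robot.snapshot(n)[:,:,::-1])
crop('pics/scene5.png','pics/s2.png',210,310,100,220,5)
"
```

```text
t 8.4 p [0.621 0.062 0.315] x [-0.125  0.992 -0.   ] z [-0.078 -0.01  -0.997] F [0.467 0.564 1.081] open 60.0 j [-0.006  0.367  1.171 -0.011  1.682 -1.703]
```

View pics/s2.png

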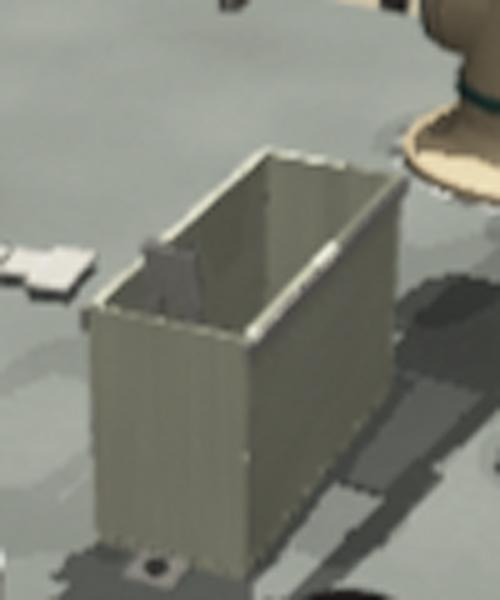

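```bash
python3 -c "
from h import *
crop('pics/top5.png','pics/t2.png',200,330,140,300,4)
"
```

```text
(no output)
```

View pics/t2.png

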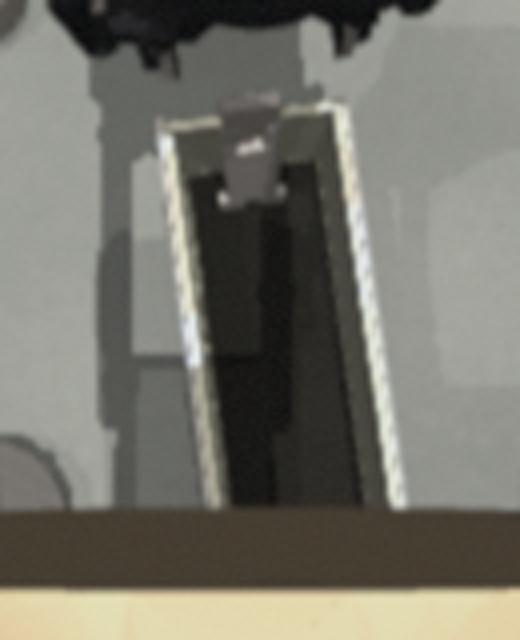

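```bash
python3 -c "
import numpy as np
from scipy.optimize import least_squares
D=[(.277,1.506,1.361,.141,.557,.231),(.201,1.439,1.503,.275,.471,.3),(.316,1.318,1.51,.537,.299,.284),(.118,1.415,1.618,.45,.216,.353),(.359,1.496,1.296,.527,.306,.186),(.395,1.41,1.425,.606,.06,.198),(.367,1.171,1.682,.621,.062,.315),(.343,1.14,1.742,.606,.063,.344)]
def f(v):
    a,h,L2,L3,L4,off=v;o=[]
    for j2,j3,j5,x,y,z in D:
        s=j2+j3+j5
        o+=[a+L2*np.sin(j2)+L3*np.sin(j2+j3+off)+L4*np.sin(s)-np.hypot(x,y),h+L2*np.cos(j2)+L3*np.cos(j2+j3+off)+L4*np.cos(s)-z]
    return o
r=least_squares(f,[0,.3,.4,.4,.2,0]);print(r.x,np.abs(r.fun).max())"
```

```text
[0.00515919 0.14221858 0.62259985 0.4259179  0.36458988 0.13827097] 0.0007399825978198493
```

```bash
cat >> h.py <<'E'
def pick(p,d,tau,back=0,up=0):
    """TCP at p, tilted tau towards tool dir d (unit, horizontal); jaws across"""
    d=np.array([d[0],d[1],0.]);d/=np.linalg.norm(d)
    z=np.sin(tau)*d-np.cos(tau)*CZ; x=np.cross(d,CZ)
    return np.array(p)-back*z+up*CZ,z,x
E
python3 -c "
from h import *
show()
p,z,x=pick((.5797,-.308,.009),(.0105,1),.70,.05,.15); print(p,z,x); go(p,z,x)
p,z,x=pick((.5797,-.308,.009),(.0105,1),0,.05,.15); go(p,z,x)"
```

```text
t 8.5 p [0.62  0.062 0.313] x [-0.125  0.992  0.   ] z [-0.08  -0.01  -0.997] F [ 0.894  0.318 -0.116] open 60.1 j [-0.006  0.368  1.175 -0.011  1.679 -1.703]
[ 0.579 -0.34   0.197] [ 0.007  0.644 -0.765] [ 1.   -0.01  0.  ]
shift [-2.624 -0.541  0.816] turn [0.918 1.316 3.197] | max ratio 3.2
shift [-2.411 -0.518  0.736] turn [-0.121  0.138  3.412] | max ratio 3.41
```

jog_arm([
  [[-0.3,-0.1,0],[0,0,0.3],45],
  [[-0.6,-0.2,0],[0,0,0.6],45],
  [[-1,-0.2,0],[0,0,0.9],45],
  [[-1,-0.2,0],[0,0,1],45],
])

```text
time: 8.9
ee_pos: [0.6083, -0.0959, 0.3128]
orientation: [-0.018, 0.828, 0.559, -0.038]
contact_force: [-0.7, 0.6, 1.1]
opening: 0.0448
```

```bash
python3 -c "
from h import *
show()
p,z,x=pick((.5797,-.308,.009),(.0105,1),.70,.05,.15); go(p,z,x)
p,z,x=pick((.5797,-.308,.009),(.0105,1),0,.05,.2); go(p,z,x)"
```

```text
t 8.9 p [ 0.608 -0.096  0.313] x [ 0.372  0.927 -0.042] z [-0.084 -0.012 -0.996] F [-0.723  0.582  1.067] open 44.8 j [-0.25   0.356  1.193 -0.033  1.671 -1.44 ]
shift [-1.549  0.488  0.803] turn [1.148 0.99  2.23 ] | max ratio 2.23
shift [-1.367  0.379  0.39 ] turn [-0.078  0.162  2.395] | max ratio 2.4
```

jog_arm([
  [[-0.3,0.1,0.1],[0.1,0.1,0.3],45],
  [[-0.6,0.2,0.2],[0.2,0.2,0.6],45],
  [[-0.8,0.26,0.2],[0.3,0.3,0.9],45],
  [[-0.8,0.26,0.2],[0.4,0.35,1],45],
])

```text
time: 9.3
ee_pos: [0.5953, -0.2267, 0.2819]
orientation: [-0.14, 0.936, 0.322, -0.027]
contact_force: [-0.4, 0.0, -0.3]
opening: 0.0448
```

```bash
python3 -c "
from h import *
show()
p,z,x=pick((.5797,-.308,.009),(.0105,1),.70,.05,.15); go(p,z,x)"
```

```text
t 9.3 p [ 0.595 -0.227  0.282] x [0.791 0.61  0.04 ] z [-0.14   0.245 -0.959] F [-0.376  0.013 -0.296] open 44.8 j [-0.551  0.488  1.085  0.14   1.819 -1.197]
shift [-0.568  0.665  0.371] turn [0.774 0.566 1.221] | max ratio 1.22
```

jog_arm([
  [[-0.1,0.1,0.1],[0.2,0.1,0.3],45],
  [[-0.3,0.3,0.1],[0.4,0.25,0.6],45],
  [[-0.5,0.5,0.2],[0.6,0.4,0.9],45],
  [[-0.5,0.6,0.3],[0.64,0.47,1],45],
  [[-0.5,0.6,0.3],[0.64,0.47,1],45],
])

```text
time: 9.8
ee_pos: [0.5805, -0.332, 0.2027]
orientation: [-0.315, 0.948, 0.049, -0.005]
contact_force: [-0.5, 0.1, 0.0]
opening: 0.0448
```

```bash
python3 -c "
from h import *
show()
p,z,x=pick((.5797,-.308,.009),(.0105,1),.70,.05,.05); go(p,z,x)"
```

```text
t 9.8 p [ 0.581 -0.332  0.203] x [0.995 0.097 0.021] z [-0.041  0.597 -0.801] F [-0.513  0.102  0.049] open 44.8 j [-0.831  0.692  1.04   0.406  1.912 -0.897]
shift [-0.028  0.464  0.531] turn [0.114 0.101 0.194] | max ratio 0.53
```

jog_arm([
  [[0,0.15,0.18],[0.11,0.1,0.19],45],
  [[-0.028,0.35,0.4],[0.114,0.1,0.194],45],
  [[-0.028,0.464,0.531],[0.114,0.1,0.194],45],
  [[-0.028,0.464,0.531],[0.114,0.1,0.194],45],
])

```text
time: 10.2
ee_pos: [0.5766, -0.3384, 0.091]
orientation: [-0.347, 0.938, -0.007, -0.002]
contact_force: [-0.6, 0.3, -0.6]
opening: 0.0449
```

```bash
python3 -c "
from h import *
show()
from plant import robot
for n in ('scene','top'): cv2.imwrite(f'pics/{n}6.png',robot.snapshot(n)[:,:,::-1])
crop('pics/scene6.png','pics/s2.png',100,260,80,230,4)
p,z,x=pick((.5797,-.308,.009),(.0105,1),.70,0,0); go(p,z,x)
print(proj('scene',st()[1]))"
```

```text
t 10.2 p [ 0.577 -0.338  0.091] x [ 1.    -0.011 -0.009] z [ 0.    0.65 -0.76] F [-0.629  0.274 -0.63 ] open 44.9 j [-0.87   0.784  1.174  0.44   1.745 -0.904]
shift [0.004 0.217 0.581] turn [-0.005  0.004 -0.002] | max ratio 0.58
(np.float64(147.19298572906536), np.float64(140.4677507356504))
```

View pics/s2.png

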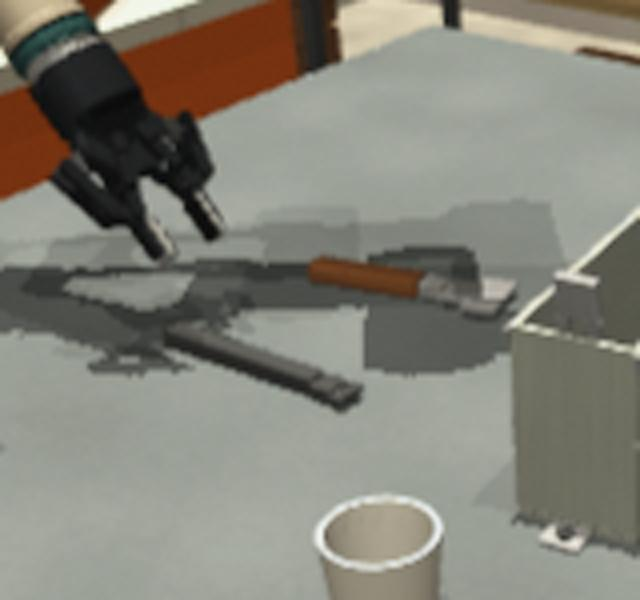

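jog_arm([
  [[0.004,0.05,0.15],[0,0,0],45],
  [[0.004,0.11,0.32],[0,0,0],45],
  [[0.004,0.16,0.45],[0,0,0],45],
  [[0.004,0.18,0.5],[0,0,0],45],
  [[0.004,0.18,0.5],[0,0,0],45],
])

```text
time: 10.8
ee_pos: [0.5801, -0.3111, 0.0226]
orientation: [-0.344, 0.939, -0.005, 0.001]
contact_force: [0.9, 0.3, 0.3]
opening: 0.0453
```

```bash
python3 -c "
from h import *
show()
p,z,x=pick((.5797,-.308,.009),(.0105,1),.70,0,0); go(p,z,x)"
```

```text
t 10.8 p [ 0.58  -0.311  0.023] x [ 1.    -0.009 -0.002] z [ 0.005  0.646 -0.763] F [0.858 0.298 0.29 ] open 45.3 j [-0.844  0.82   1.283  0.448  1.597 -0.953]
shift [-0.003  0.043  0.082] turn [-0.005  0.004 -0.   ] | max ratio 0.08
```

jog_arm([
  [[0,0.02,0.04],[0,0,0],45],
  [[0,0.04,0.078],[0,0,0],45],
  [[0,0.04,0.078],[0,0,0],45],
])

```text
time: 11.1
ee_pos: [0.5801, -0.3081, 0.0096]
orientation: [-0.344, 0.939, -0.005, 0.001]
contact_force: [-0.6, 0.7, -0.1]
opening: 0.0453
```

jog_arm([
  [[0,0,0],[0,0,0],5],
  [[0,0,0],[0,0,0],5],
  [[0,0,0],[0,0,0],5],
  [[0,0,0],[0,0,0],5],
  [[0,0,0],[0,0,0],5],
])

```text
time: 11.6
ee_pos: [0.5805, -0.3086, 0.0101]
orientation: [-0.344, 0.939, -0.005, 0.001]
contact_force: [1.9, -1.9, 3.6]
opening: 0.0185
```

jog_arm([
  [[0,-0.1,-0.12],[0,0,0],5],
  [[0,-0.25,-0.3],[0,0,0],5],
  [[0,-0.4,-0.47],[0,0,0],5],
  [[0,-0.52,-0.61],[0,0,0],5],
  [[0,-0.52,-0.61],[0,0,0],5],
])

```text
time: 12.1
ee_pos: [0.5816, -0.3091, 0.1334]
orientation: [-0.341, 0.94, -0.004, 0.004]
contact_force: [0.6, 0.2, -3.3]
opening: 0.0183
```

```bash
python3 -c "
from h import *
show()
from plant import robot
for n in ('scene','top'): cv2.imwrite(f'pics/{n}7.png',robot.snapshot(n)[:,:,::-1])
crop('pics/scene7.png','pics/s2.png',80,260,50,230,3)
crop('pics/top7.png','pics/t2.png',330,510,120,300,3)
im=np.hstack([cv2.resize(cv2.imread(f),(400,400)) for f in ('pics/s2.png','pics/t2.png')]);cv2.imwrite('pics/c7.png',im)"
```

```text
t 12.1 p [ 0.582 -0.309  0.133] x [ 1.    -0.009  0.004] z [ 0.009  0.641 -0.767] F [ 0.593  0.154 -3.328] open 18.3 j [-0.841  0.717  1.197  0.458  1.759 -0.871]
```

View pics/c7.png

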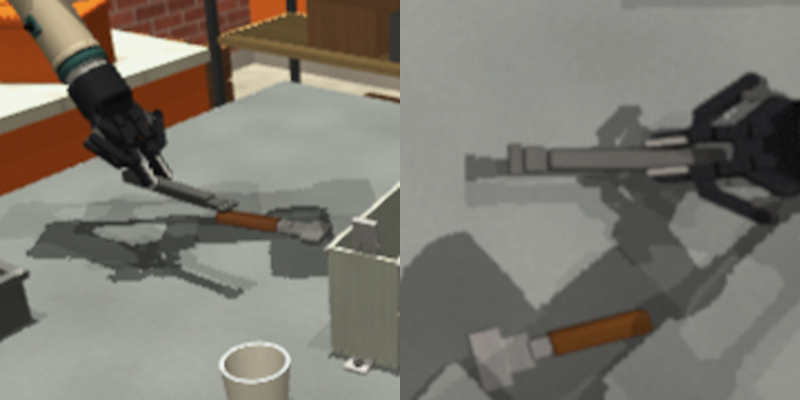

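```bash
cat >> h.py <<'E'
def place(tip,th,tau,L,heading=None):
    """tool standing tip down at caddy point tip, handle leaning th towards n; L = tip to TCP"""
    h=-CV if heading is None else heading
    a=-np.cos(th)*CZ-np.sin(th)*h; n=np.cos(th)*h-np.sin(th)*CZ
    return cad(*tip)-L*a, np.sin(tau)*a+np.cos(tau)*n, np.cross(a,-n)
E
python3 -c "
from h import *
p,z,x=place((.02,-.01,.19),.05,.696,.13); print(p,z,x); go(p,z,x)"
```

```text
[0.53585903 0.03255928 0.31983753] [ 0.08937587 -0.72895086 -0.67870656] [0.99256723 0.12169758 0.        ]
shift [-0.319 -2.555  0.49 ] turn [-3.045  0.022 -0.29 ] | max ratio 3.05
```

jog_arm([
  [[0,-0.2,-0.13],[-0.1,0,0],5],
  [[0,-0.4,-0.26],[-0.3,0,0],5],
  [[0,-0.65,-0.4],[-0.6,0,0],5],
  [[0,-0.85,-0.52],[-0.9,0,0],5],
  [[0,-0.89,-0.55],[-1,0,0],5],
])

```text
time: 12.7
ee_pos: [0.5819, -0.2559, 0.2828]
orientation: [-0.097, 0.995, -0.002, 0.003]
contact_force: [0.8, 0.2, -2.7]
opening: 0.0181
```

```bash
python3 -c "
from h import *
show();p,z,x=place((.02,-.01,.19),.05,.696,.13); go(p,z,x)"
```

```text
t 12.7 p [ 0.582 -0.256  0.283] x [ 1.    -0.005  0.005] z [ 0.005  0.194 -0.981] F [ 0.812  0.17  -2.695] open 18.1 j [-0.617  0.397  1.214  0.162  1.639 -0.61 ]
shift [-0.316 -1.933  0.129] turn [-2.036  0.073 -0.256] | max ratio 2.04
```

jog_arm([
  [[0,-0.2,-0.05],[-0.2,0,0],5],
  [[-0.05,-0.4,-0.1],[-0.45,0.02,-0.05],5],
  [[-0.1,-0.65,-0.14],[-0.7,0.03,-0.1],5],
  [[-0.15,-0.9,-0.14],[-1,0.04,-0.12],5],
  [[-0.16,-1,-0.14],[-1,0.04,-0.13],5],
])

```text
time: 13.2
ee_pos: [0.5559, -0.1032, 0.3291]
orientation: [0.15, 0.988, 0.034, 0.012]
contact_force: [-1.2, 0.2, -2.9]
opening: 0.0185
```

```bash
python3 -c "
from h import *
show();p,z,x=place((.02,-.01,.19),.05,.696,.13); go(p,z,x)"
```

```text
t 13.2 p [ 0.556 -0.103  0.329] x [0.997 0.072 0.014] z [ 0.035 -0.295 -0.955] F [-1.151  0.167 -2.902] open 18.5 j [-0.12   0.193  1.419 -0.295  1.462 -0.167]
shift [-0.07  -0.889 -0.212] turn [-1.046  0.03  -0.101] | max ratio 1.05
```

jog_arm([
  [[0,-0.2,-0.1],[-0.2,0,0],5],
  [[-0.03,-0.4,-0.2],[-0.45,0.01,-0.05],5],
  [[-0.05,-0.6,-0.25],[-0.7,0.02,-0.08],5],
  [[-0.07,-0.8,-0.26],[-0.95,0.03,-0.1],5],
  [[-0.07,-0.88,-0.26],[-1,0.03,-0.1],5],
])

```text
time: 13.7
ee_pos: [0.5333, 0.0379, 0.3204]
orientation: [0.39, 0.919, 0.061, 0.019]
contact_force: [0.1, -0.2, -4.0]
opening: 0.0185
```

```bash
python3 -c "
from h import *
show();p,z,x=place((.02,-.01,.19),.05,.696,.13); go(p,z,x)
from plant import robot
for n in ('scene','top'): cv2.imwrite(f'pics/{n}8.png',robot.snapshot(n)[:,:,::-1])
crop('pics/scene8.png','pics/s2.png',170,350,50,230,3)
crop('pics/top8.png','pics/t2.png',180,360,120,300,3)
im=np.hstack([cv2.resize(cv2.imread(f),(400,400)) for f in ('pics/s2.png','pics/t2.png')]);cv2.imwrite('pics/c8.png',im)
q=st()[1];Rm=st()[2]; 
t=.696; a=np.sin(t)*Rm[:,2]-np.cos(t)*-1*0
# chisel axis from tool: z=sin t a+cos t n ; y_t = z x x
a=np.sin(t)*Rm[:,2]-np.cos(t)*Rm[:,1]; print('a',a,'tip',incad(q+.13*a),proj('scene',q+.13*a),'butt',proj('scene',q-.07*a))
"
```

```text
t 13.7 p [0.533 0.038 0.32 ] x [ 0.992  0.127 -0.012] z [ 0.083 -0.713 -0.696] F [ 0.108 -0.189 -4.039] open 18.5 j [ 0.416  0.303  1.521 -0.757  1.602  0.371]
shift [0.013 0.024 0.029] turn [-0.047  0.009  0.026] | max ratio 0.05
a [-0.02   0.072 -0.997] tip [ 0.018 -0.003  0.192] (np.float64(257.2336338776392), np.float64(134.12680247658176)) butt (np.float64(251.9894266751966), np.float64(58.283465557230244))
```

View pics/c8.png

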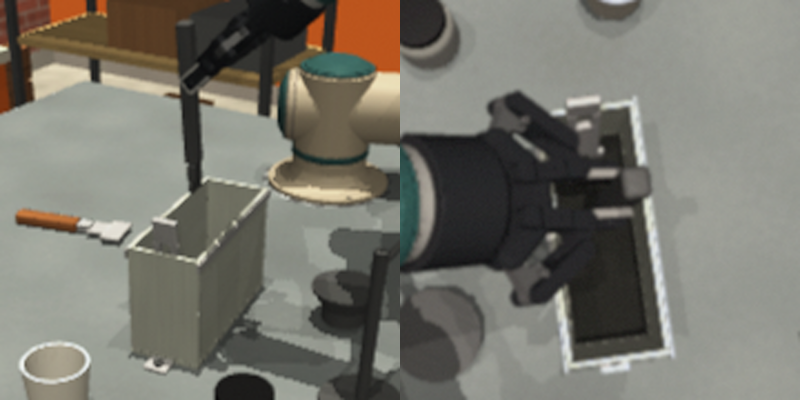

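```bash
python3 -c "
from h import *
p,z,x=place((.02,-.008,.19),.06,.696,.13); go(p,z,x)
p,z,x=place((.02,-.008,.09),.06,.696,.13); go(p,z,x)"
```

```text
shift [0.006 0.007 0.023] turn [-0.029  0.009  0.021] | max ratio 0.03
shift [ 0.013 -0.472  0.487] turn [-0.029  0.009  0.021] | max ratio 0.49
```

jog_arm([
  [[0.006,0,0.023],[-0.029,0.01,0.02],5],
  [[0.01,-0.1,0.12],[-0.029,0.01,0.02],5],
  [[0.01,-0.24,0.26],[-0.029,0.01,0.02],5],
  [[0.013,-0.37,0.39],[-0.029,0.01,0.02],5],
  [[0.013,-0.47,0.487],[-0.029,0.01,0.02],5],
])

```text
time: 14.3
ee_pos: [0.5351, 0.0311, 0.2177]
orientation: [0.395, 0.917, 0.055, 0.023]
contact_force: [0.0, -0.6, -3.2]
opening: 0.0182
```

```bash
cat >> h.py <<'E'
def tip(L,t):
    s,q,Rm=st(); a=np.sin(t)*Rm[:,2]-np.cos(t)*Rm[:,1]; print('a',a,'tip',incad(q+L*a))
E
python3 -c "
from h import *
show();tip(.13,.696)
p,z,x=place((.02,-.01,.035),.06,.696,.13); go(p,z,x)"
```

```text
t 14.3 p [0.535 0.031 0.218] x [ 0.993  0.119 -0.002] z [ 0.085 -0.722 -0.687] F [ 0.004 -0.643 -3.151] open 18.2 j [ 0.409  0.386  1.677 -0.78   1.43   0.547]
a [-0.009  0.06  -0.998] tip [ 0.019 -0.01   0.088]
shift [ 0.007 -0.257  0.242] turn [-0.002  0.007 -0.   ] | max ratio 0.26
```

jog_arm([
  [[0,-0.06,0.06],[0,0,0],5],
  [[0,-0.12,0.12],[0,0,0],5],
  [[0,-0.19,0.18],[0,0,0],5],
  [[0,-0.257,0.242],[0,0,0],5],
  [[0,-0.257,0.242],[0,0,0],5],
])

```text
time: 14.8
ee_pos: [0.5341, 0.031, 0.1628]
orientation: [0.395, 0.917, 0.056, 0.021]
contact_force: [-0.2, -0.3, -2.0]
opening: 0.0182
```

jog_arm([
  [[0,-0.01,0.01],[0,0,0],5],
  [[0,-0.024,0.023],[0,0,0],5],
  [[0,-0.024,0.023],[0,0,0],5],
])

```text
time: 15.1
ee_pos: [0.5342, 0.0312, 0.1579]
orientation: [0.395, 0.917, 0.056, 0.021]
contact_force: [0.1, -0.6, -3.0]
opening: 0.0182
```

```bash
python3 -c "
from h import *
show();tip(.13,.696)"
```

```text
t 15.1 p [0.534 0.031 0.158] x [ 0.993  0.119 -0.005] z [ 0.083 -0.722 -0.687] F [ 0.086 -0.632 -2.99 ] open 18.2 j [ 0.409  0.449  1.747 -0.796  1.337  0.641]
a [-0.012  0.06  -0.998] tip [ 0.018 -0.01   0.028]
```

jog_arm([
  [[0,-0.01,0.01],[0,0,0],5],
  [[0,-0.024,0.023],[0,0,0],5],
  [[0,-0.024,0.023],[0,0,0],5],
])

```text
time: 15.4
ee_pos: [0.534, 0.0311, 0.1527]
orientation: [0.395, 0.917, 0.056, 0.021]
contact_force: [-0.6, -0.1, -2.4]
opening: 0.0184
```

jog_arm([
  [[0,-0.01,0.01],[0,0,0],5],
  [[0,-0.019,0.018],[0,0,0],5],
])

```text
time: 15.6
ee_pos: [0.534, 0.0312, 0.1486]
orientation: [0.395, 0.917, 0.056, 0.021]
contact_force: [-0.2, 0.4, -3.0]
opening: 0.0182
```

jog_arm([
  [[0,-0.008,0.007],[0,0,0],5],
  [[0,-0.014,0.013],[0,0,0],5],
])

```text
time: 15.8
ee_pos: [0.534, 0.0312, 0.1456]
orientation: [0.395, 0.917, 0.056, 0.021]
contact_force: [0.3, 0.4, -3.0]
opening: 0.0183
```

jog_arm([
  [[0,-0.008,0.007],[0,0,0],5],
  [[0,-0.014,0.013],[0,0,0],5],
])

```text
time: 16.0
ee_pos: [0.5341, 0.0309, 0.1431]
orientation: [0.396, 0.916, 0.056, 0.021]
contact_force: [-0.6, 0.6, 2.2]
opening: 0.0183
```

jog_arm([
  [[0,0,0],[0,0,0],22],
  [[0,0,0],[0,0,0],30],
  [[0,0,0],[0,0,0],40],
  [[0,0,0],[0,0,0],40],
])

```text
time: 16.4
ee_pos: [0.5342, 0.0308, 0.1435]
orientation: [0.396, 0.916, 0.056, 0.021]
contact_force: [-0.1, 0.5, 0.1]
opening: 0.04
```

jog_arm([
  [[0,0,-0.1],[0,0,0],40],
  [[0,0,-0.3],[0,0,0],40],
  [[0,0,-0.6],[0,0,0],40],
  [[0,0,-0.9],[0,0,0],40],
  [[0,0,-1],[0,0,0],40],
])

```text
time: 16.9
ee_pos: [0.5226, 0.1431, 0.2501]
orientation: [0.394, 0.917, 0.056, 0.025]
contact_force: [0.3, -0.3, 0.2]
opening: 0.0398
```

```bash
python3 -c "
from h import *
show()
from plant import robot
for n in ('scene','top'): cv2.imwrite(f'pics/{n}9.png',robot.snapshot(n)[:,:,::-1])
crop('pics/scene9.png','pics/s2.png',170,350,50,230,3)
crop('pics/top9.png','pics/t2.png',180,360,120,300,3)
im=np.hstack([cv2.resize(cv2.imread(f),(400,400)) for f in ('pics/s2.png','pics/t2.png')]);cv2.imwrite('pics/c9.png',im)
"
```

```text
t 16.9 p [0.523 0.143 0.25 ] x [0.993 0.122 0.001] z [ 0.09  -0.72  -0.688] F [ 0.291 -0.282  0.184] open 39.8 j [ 0.582  0.428  1.513 -0.71   1.621  0.581]
```

View pics/c9.png

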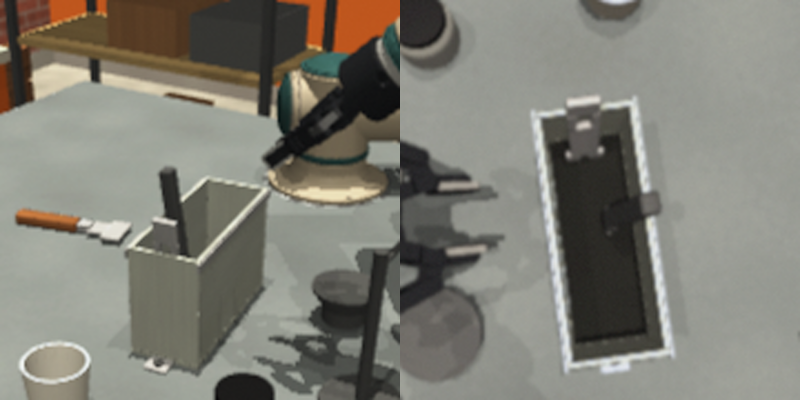

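```bash
cat >> h.py <<'E'
E
python3 -c "
from h import *
f=lambda x,y:(350+(x+.5)/6-.5,180+(y+.5)/6-.5)
for ze in (.004,.01): 
  e=(onz('top',*f(65,540),ze)+onz('top',*f(108,697),ze))/2
  print(ze,e)
h=(onz('top',*f(545,475),.02)+onz('top',*f(565,528),.02))/2
g=(onz('top',*f(283,543),.02)+onz('top',*f(303,597),.02))/2
print('butt',h,'ferrule',g,np.linalg.norm(h-g)); d=(e-h)[:2];print(np.linalg.norm(d),d/np.linalg.norm(d),(g-h)[:2]/np.linalg.norm((g-h)[:2]))
print(h+.055*np.r_[(g-h)[:2]/np.linalg.norm((g-h)[:2]),0])
print('chisel butt',onz('top',*f(580,106),.018))
show()"
```

```text
0.004 [ 0.38231311 -0.17703579  0.004     ]
0.01 [ 0.3830366  -0.17531063  0.01      ]
butt [ 0.42680771 -0.3562519   0.02      ] ferrule [ 0.40169386 -0.2530356   0.02      ] 0.10622763438967534
0.1861602929747034 [-0.23512592  0.97196492] [-0.23641541  0.97165208]
[ 0.41380487 -0.30281104  0.02      ]
chisel butt [ 0.58110747 -0.37848885  0.018     ]
t 17.0 p [0.522 0.142 0.249] x [0.993 0.122 0.   ] z [ 0.089 -0.72  -0.688] F [ 0.386 -0.246  0.344] open 40.2 j [ 0.581  0.429  1.516 -0.71   1.618  0.581]
```

jog_arm([
  [[0,0.15,-0.13],[0.1,0,0],45],
  [[0,0.35,-0.3],[0.3,0,0],45],
  [[0,0.58,-0.55],[0.6,0,0],45],
  [[0,0.58,-0.55],[0.9,0,0],45],
  [[0,0.58,-0.55],[1,0,0],45],
])

```text
time: 17.5
ee_pos: [0.5231, 0.1402, 0.3727]
orientation: [0.153, 0.986, 0.058, 0.013]
contact_force: [0.7, -0.1, -1.5]
opening: 0.0449
```

```bash
python3 -c "
from h import *
show()
p,z,x=pick((.4138,-.3035,.010),(-.236,.972),.70,.05,.2); print(p);go(p,z,x)"
```

```text
t 17.5 p [0.523 0.14  0.373] x [0.993 0.119 0.008] z [ 0.044 -0.3   -0.953] F [ 0.713 -0.064 -1.491] open 44.9 j [ 0.334  0.219  1.283 -0.305  1.693  0.187]
[ 0.421 -0.335  0.248]
shift [-1.057  2.67   1.712] turn [ 2.015 -0.065 -0.24 ] | max ratio 2.67
```

jog_arm([
  [[-0.1,0.2,0.06],[0.1,0,0],45],
  [[-0.2,0.5,0.15],[0.4,0,-0.05],45],
  [[-0.3,0.8,0.25],[0.7,0,-0.1],45],
  [[-0.4,1,0.32],[1,0,-0.12],45],
  [[-0.4,1,0.32],[1,0,-0.12],45],
])

```text
time: 18.0
ee_pos: [0.4805, -0.0326, 0.3706]
orientation: [-0.095, 0.992, 0.081, -0.007]
contact_force: [-0.4, 1.0, -0.5]
opening: 0.0449
```

```bash
python3 -c "
from h import *
show()
p,z,x=pick((.4138,-.3035,.010),(-.236,.972),.70,.05,.15); print(p);go(p,z,x)"
```

```text
t 18.0 p [ 0.48  -0.033  0.371] x [0.987 0.163 0.001] z [-0.03   0.188 -0.982] F [-0.45   0.97  -0.523] open 44.9 j [-0.342  0.116  1.392  0.17   1.724 -0.487]
[ 0.421 -0.335  0.198]
shift [-0.718  2.108  0.761] turn [ 1.016 -0.067 -0.135] | max ratio 2.11
```

jog_arm([
  [[-0.1,0.2,0],[0.1,0,0],45],
  [[-0.2,0.5,0.1],[0.25,0,-0.05],45],
  [[-0.3,0.8,0.2],[0.4,0,-0.08],45],
  [[-0.36,1,0.25],[0.5,-0.03,-0.08],45],
  [[-0.36,1,0.25],[0.5,-0.03,-0.08],45],
])

```text
time: 18.5
ee_pos: [0.4484, -0.1842, 0.3005]
orientation: [-0.22, 0.97, 0.096, -0.026]
contact_force: [0.1, 0.3, -0.2]
opening: 0.0448
```

```bash
python3 -c "
from h import *
show()
p,z,x=pick((.4138,-.3035,.010),(-.236,.972),.70,.05,.1); print(p);go(p,z,x)"
```

```text
t 18.5 p [ 0.448 -0.184  0.301] x [ 0.98   0.197 -0.008] z [-0.092  0.422 -0.902] F [ 0.125  0.291 -0.217] open 44.8 j [-0.73   0.281  1.416  0.264  1.808 -0.912]
[ 0.421 -0.335  0.148]
shift [-0.367  1.295  0.508] turn [ 0.506 -0.03  -0.075] | max ratio 1.3
```

jog_arm([
  [[-0.1,0.2,0.1],[0.1,0,0],45],
  [[-0.2,0.5,0.2],[0.25,0,-0.05],45],
  [[-0.3,0.8,0.3],[0.4,0,-0.075],45],
  [[-0.36,1,0.4],[0.5,-0.03,-0.075],45],
  [[-0.36,1,0.4],[0.5,-0.03,-0.075],45],
])

```text
time: 19.0
ee_pos: [0.4145, -0.3041, 0.1761]
orientation: [-0.343, 0.932, 0.109, -0.043]
contact_force: [-0.4, -0.4, 0.1]
opening: 0.0452
```

```bash
python3 -c "
from h import *
show()
p,z,x=pick((.4138,-.3035,.010),(-.236,.972),.70,.05,.03); print(p);go(p,z,x)"
```

```text
t 19.0 p [ 0.415 -0.304  0.176] x [ 0.973  0.232 -0.006] z [-0.155  0.629 -0.762] F [-0.416 -0.377  0.077] open 45.2 j [-0.945  0.57   1.383  0.255  1.848 -1.192]
[ 0.421 -0.335  0.078]
shift [0.001 0.582 0.361] turn [-0.01   0.004 -0.013] | max ratio 0.58
```

jog_arm([
  [[0,0.15,0.1],[-0.01,0,-0.013],45],
  [[0,0.35,0.22],[-0.01,0,-0.013],45],
  [[0,0.5,0.32],[-0.01,0,-0.013],45],
  [[0,0.58,0.36],[-0.01,0,-0.013],45],
  [[0,0.58,0.36],[-0.01,0,-0.013],45],
])

```text
time: 19.5
ee_pos: [0.4213, -0.3337, 0.0784]
orientation: [-0.341, 0.932, 0.112, -0.042]
contact_force: [-0.3, -0.7, 0.5]
opening: 0.0447
```

```bash
python3 -c "
from h import *
show()
p,z,x=pick((.4138,-.3035,.010),(-.236,.972),.70,0,0); go(p,z,x)
from plant import robot
for n in ('scene','top'): cv2.imwrite(f'pics/{n}10.png',robot.snapshot(n)[:,:,::-1])
crop('pics/scene10.png','pics/s2.png',80,260,50,230,3)
crop('pics/top10.png','pics/t2.png',330,510,150,330,3)
im=np.hstack([cv2.resize(cv2.imread(f),(400,400)) for f in ('pics/s2.png','pics/t2.png')]);cv2.imwrite('pics/c10.png',im)"
```

```text
t 19.5 p [ 0.421 -0.334  0.078] x [ 0.971  0.238 -0.002] z [-0.155  0.627 -0.764] F [-0.265 -0.682  0.511] open 44.7 j [-0.96   0.692  1.409  0.236  1.705 -1.249]
shift [0.    0.136 0.482] turn [-0.003  0.006  0.   ] | max ratio 0.48
```

View pics/c10.png

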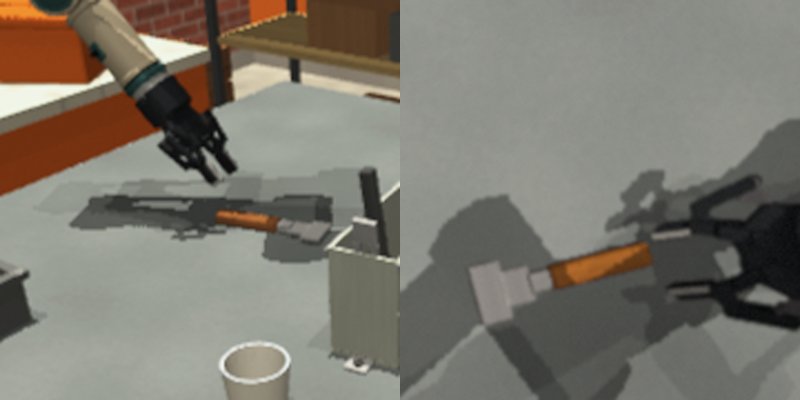

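jog_arm([
  [[0,0.03,0.1],[0,0,0],45],
  [[0,0.07,0.24],[0,0,0],45],
  [[0,0.1,0.36],[0,0,0],45],
  [[0,0.12,0.43],[0,0,0],45],
  [[0,0.12,0.43],[0,0,0],45],
])

```text
time: 20.1
ee_pos: [0.4149, -0.3062, 0.0198]
orientation: [-0.34, 0.933, 0.113, -0.042]
contact_force: [1.4, -0.1, 0.0]
opening: 0.0452
```

```bash
python3 -c "
from h import *
show()
p,z,x=pick((.4138,-.3035,.010),(-.236,.972),.70,0,0); go(p,z,x)"
```

```text
t 20.1 p [ 0.415 -0.306  0.02 ] x [ 0.971  0.239 -0.001] z [-0.154  0.626 -0.765] F [ 1.352 -0.15   0.006] open 45.2 j [-0.946  0.725  1.519  0.243  1.561 -1.273]
shift [-0.003  0.027  0.062] turn [-0.     0.005  0.003] | max ratio 0.06
```

jog_arm([
  [[0,0.015,0.03],[0,0,0],45],
  [[0,0.027,0.06],[0,0,0],45],
  [[0,0.027,0.06],[0,0,0],45],
])

```text
time: 20.4
ee_pos: [0.4143, -0.3036, 0.0103]
orientation: [-0.34, 0.933, 0.113, -0.042]
contact_force: [0.8, 0.5, 0.3]
opening: 0.0452
```

jog_arm([
  [[0,0,0],[0,0,0],5],
  [[0,0,0],[0,0,0],5],
  [[0,0,0],[0,0,0],5],
  [[0,0,0],[0,0,0],5],
  [[0,0,0],[0,0,0],5],
])

```text
time: 20.9
ee_pos: [0.4144, -0.3041, 0.0106]
orientation: [-0.34, 0.933, 0.113, -0.041]
contact_force: [-0.5, -2.6, 4.4]
opening: 0.0245
```

jog_arm([
  [[0,-0.1,-0.12],[0,0,0],5],
  [[0,-0.25,-0.3],[0,0,0],5],
  [[0,-0.4,-0.47],[0,0,0],5],
  [[0,-0.52,-0.61],[0,0,0],5],
  [[0,-0.52,-0.61],[0,0,0],5],
])

```text
time: 21.4
ee_pos: [0.4155, -0.3044, 0.1332]
orientation: [-0.337, 0.934, 0.113, -0.04]
contact_force: [0.5, -0.5, -2.3]
opening: 0.0249
```

```bash
python3 -c "
from h import *
show()
p,z,x=place((-.055,-.008,.2),.05,.68,.135); print(p); go(p,z,x)"
```

```text
t 21.4 p [ 0.415 -0.304  0.133] x [0.971 0.239 0.002] z [-0.151  0.621 -0.769] F [ 0.483 -0.52  -2.331] open 24.9 j [-0.944  0.601  1.433  0.249  1.756 -1.222]
[0.461 0.025 0.335]
shift [ 0.823 -2.443  0.284] turn [-3.064 -0.024  0.262] | max ratio 3.06
```

jog_arm([
  [[0.05,-0.2,-0.13],[-0.1,0,0],5],
  [[0.1,-0.4,-0.26],[-0.3,0,0],5],
  [[0.15,-0.65,-0.4],[-0.6,0,0.03],5],
  [[0.2,-0.85,-0.52],[-0.9,0,0.06],5],
  [[0.2,-0.89,-0.55],[-1,0,0.06],5],
])

```text
time: 21.9
ee_pos: [0.4334, -0.2463, 0.2863]
orientation: [-0.091, 0.99, 0.108, -0.012]
contact_force: [-0.1, -0.6, -2.5]
opening: 0.0245
```

```bash
python3 -c "
from h import *
show()
p,z,x=place((-.055,-.008,.2),.05,.68,.135); print(p); go(p,z,x)"
```

```text
t 21.9 p [ 0.433 -0.246  0.286] x [ 0.976  0.216 -0.004] z [-0.044  0.178 -0.983] F [-0.14  -0.648 -2.513] open 24.5 j [-0.733  0.209  1.476  0.104  1.609 -0.954]
[0.461 0.025 0.335]
shift [ 0.569 -1.758 -0.003] turn [-2.049 -0.056  0.191] | max ratio 2.05
```

jog_arm([
  [[0.05,-0.2,-0.05],[-0.2,0,0],5],
  [[0.1,-0.4,-0.1],[-0.45,-0.02,0.05],5],
  [[0.2,-0.65,-0.14],[-0.7,-0.03,0.1],5],
  [[0.25,-0.85,-0.18],[-1,-0.03,0.1],5],
  [[0.25,-0.9,-0.18],[-1,-0.03,0.1],5],
])

```text
time: 22.4
ee_pos: [0.4424, -0.1045, 0.3353]
orientation: [0.156, 0.984, 0.092, 0.005]
contact_force: [-0.4, -0.3, -1.9]
opening: 0.0242
```

```bash
python3 -c "
from h import *
show()
p,z,x=place((-.055,-.008,.2),.05,.68,.135); print(p); go(p,z,x)"
```

```text
t 22.4 p [ 0.442 -0.105  0.335] x [ 0.983  0.182 -0.018] z [ 0.039 -0.305 -0.951] F [-0.431 -0.31  -1.857] open 24.2 j [-0.147  0.009  1.619 -0.304  1.433 -0.303]
[0.461 0.025 0.335]
shift [ 0.281 -0.787 -0.256] turn [-1.055 -0.036  0.123] | max ratio 1.06
```

jog_arm([
  [[0.05,-0.15,-0.1],[-0.2,0,0],5],
  [[0.1,-0.35,-0.2],[-0.45,-0.02,0.05],5],
  [[0.2,-0.55,-0.28],[-0.7,-0.03,0.1],5],
  [[0.28,-0.75,-0.28],[-1,-0.03,0.12],5],
  [[0.28,-0.78,-0.28],[-1,-0.036,0.12],5],
])

```text
time: 22.9
ee_pos: [0.461, 0.0316, 0.3302]
orientation: [0.395, 0.916, 0.065, 0.018]
contact_force: [0.3, -0.3, -2.7]
opening: 0.0242
```

```bash
python3 -c "
from h import *
show();tip(.135,.68)
p,z,x=place((-.055,-.008,.19),.05,.68,.135); go(p,z,x)
from plant import robot
for n in ('scene','top'): cv2.imwrite(f'pics/{n}11.png',robot.snapshot(n)[:,:,::-1])
crop('pics/scene11.png','pics/s2.png',170,350,50,230,3)
crop('pics/top11.png','pics/t2.png',180,360,120,300,3)
im=np.hstack([cv2.resize(cv2.imread(f),(400,400)) for f in ('pics/s2.png','pics/t2.png')]);cv2.imwrite('pics/c11.png',im)
q=st()[1];Rm=st()[2];t=.68
a=np.sin(t)*Rm[:,2]-np.cos(t)*Rm[:,1]; print(proj('scene',q+.135*a),proj('scene',q-.055*a))
"
```

```text
t 22.9 p [0.461 0.032 0.33 ] x [ 0.991  0.134 -0.018] z [ 0.085 -0.722 -0.687] F [ 0.327 -0.266 -2.7  ] open 24.2 j [ 0.467  0.204  1.642 -0.753  1.623  0.415]
a [-0.028  0.075 -0.997] tip [-0.057  0.002  0.196]
shift [-0.004  0.003  0.055] turn [-0.055  0.006  0.042] | max ratio 0.06
(np.float64(268.21298005281227), np.float64(121.96548210220736)) (np.float64(264.3574039662033), np.float64(52.90072083061182))
```

View pics/c11.png

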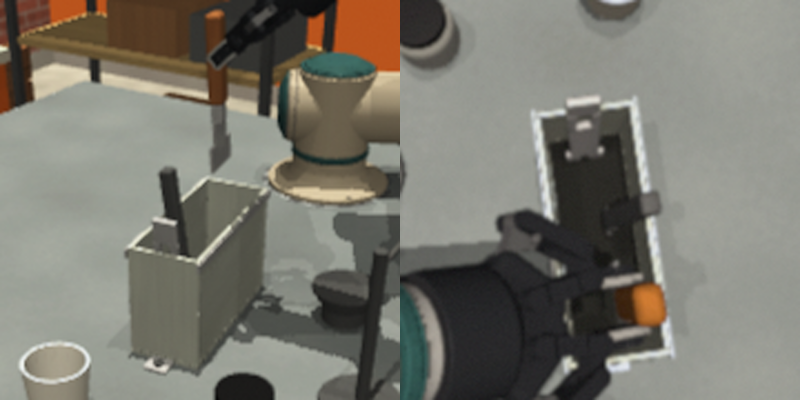

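```bash
python3 -c "
from h import *
p,z,x=place((-.055,-.01,.09),.06,.68,.135); go(p,z,x)"
```

```text
shift [ 0.008 -0.509  0.527] turn [-0.034  0.008  0.024] | max ratio 0.53
```

jog_arm([
  [[0,0,0.05],[-0.03,0,0.03],5],
  [[0,-0.1,0.15],[-0.035,0.006,0.04],5],
  [[0,-0.23,0.28],[-0.035,0.006,0.04],5],
  [[0,-0.36,0.41],[-0.035,0.006,0.04],5],
  [[0,-0.46,0.51],[-0.035,0.006,0.04],5],
])

```text
time: 23.5
ee_pos: [0.4601, 0.0155, 0.2305]
orientation: [0.402, 0.914, 0.049, 0.024]
contact_force: [-0.7, -0.7, -2.1]
opening: 0.0244
```

```bash
python3 -c "
from h import *
show();tip(.135,.68)
p,z,x=place((-.055,-.01,.035),.06,.68,.135); go(p,z,x)
"
```

```text
t 23.5 p [0.46  0.015 0.23 ] x [0.994 0.11  0.005] z [ 0.084 -0.733 -0.675] F [-0.668 -0.687 -2.112] open 24.4 j [ 0.447  0.284  1.816 -0.781  1.437  0.61 ]
a [-0.002  0.061 -0.998] tip [-0.057 -0.016  0.096]
shift [ 0.013 -0.326  0.243] turn [-0.002  0.011 -0.023] | max ratio 0.33
```

jog_arm([
  [[0.01,-0.07,0.05],[0,0,-0.02],5],
  [[0.013,-0.15,0.11],[0,0.01,-0.023],5],
  [[0.013,-0.23,0.18],[0,0.01,-0.023],5],
  [[0.013,-0.315,0.245],[0,0.01,-0.023],5],
  [[0.013,-0.315,0.245],[0,0.01,-0.023],5],
])

```text
time: 24.0
ee_pos: [0.4609, 0.0203, 0.1688]
orientation: [0.403, 0.913, 0.056, 0.023]
contact_force: [-0.0, 0.2, -1.9]
opening: 0.0246
```

jog_arm([
  [[0,-0.01,0.01],[0,0,0],5],
  [[0,-0.024,0.023],[0,0,0],5],
  [[0,-0.024,0.023],[0,0,0],5],
])

```text
time: 24.3
ee_pos: [0.461, 0.0204, 0.1638]
orientation: [0.403, 0.913, 0.057, 0.023]
contact_force: [-0.4, 0.6, -1.6]
opening: 0.0241
```

```bash
python3 -c "
from h import *
show();tip(.135,.68)
"
```

```text
t 24.3 p [0.461 0.02  0.164] x [ 0.993  0.122 -0.004] z [ 0.087 -0.733 -0.675] F [-0.415  0.559 -1.593] open 24.1 j [ 0.455  0.367  1.895 -0.801  1.327  0.718]
a [-0.011  0.06  -0.998] tip [-0.056 -0.011  0.029]
```

jog_arm([
  [[0,-0.01,0.01],[0,0,0],5],
  [[0,-0.019,0.018],[0,0,0],5],
  [[0,-0.019,0.018],[0,0,0],5],
])

```text
time: 24.6
ee_pos: [0.461, 0.0204, 0.1599]
orientation: [0.403, 0.913, 0.057, 0.023]
contact_force: [-0.2, 0.5, -3.4]
opening: 0.0245
```

jog_arm([
  [[0,-0.008,0.007],[0,0,0],5],
  [[0,-0.014,0.013],[0,0,0],5],
])

```text
time: 24.8
ee_pos: [0.461, 0.0204, 0.1569]
orientation: [0.402, 0.913, 0.057, 0.023]
contact_force: [-0.4, -0.4, -2.3]
opening: 0.0243
```

jog_arm([
  [[0,-0.008,0.007],[0,0,0],5],
  [[0,-0.014,0.013],[0,0,0],5],
])

```text
time: 25.0
ee_pos: [0.4609, 0.0204, 0.1539]
orientation: [0.402, 0.913, 0.057, 0.023]
contact_force: [-0.4, 0.4, -2.3]
opening: 0.0244
```

jog_arm([
  [[0,-0.007,0.006],[0,0,0],5],
  [[0,-0.011,0.01],[0,0,0],5],
])

```text
time: 25.2
ee_pos: [0.4609, 0.0203, 0.1515]
orientation: [0.402, 0.913, 0.057, 0.023]
contact_force: [-1.0, -0.2, -1.4]
opening: 0.0243
```

jog_arm([
  [[0,-0.005,0.005],[0,0,0],5],
  [[0,-0.01,0.009],[0,0,0],5],
])

```text
time: 25.4
ee_pos: [0.4609, 0.0204, 0.1494]
orientation: [0.402, 0.913, 0.057, 0.023]
contact_force: [-0.1, 1.0, -2.5]
opening: 0.0241
```

jog_arm([
  [[0,-0.005,0.005],[0,0,0],5],
  [[0,-0.01,0.009],[0,0,0],5],
])

```text
time: 25.6
ee_pos: [0.4609, 0.0201, 0.1478]
orientation: [0.403, 0.913, 0.057, 0.023]
contact_force: [-0.1, 0.8, 3.2]
opening: 0.0244
```

Contact (about 5 N). Release and withdraw.

jog_arm([
  [[0,0,0],[0,0,0],28],
  [[0,0,0],[0,0,0],36],
  [[0,0,0],[0,0,0],45],
  [[0,0,0],[0,0,0],45],
])

```text
time: 26.0
ee_pos: [0.461, 0.0201, 0.1479]
orientation: [0.403, 0.913, 0.056, 0.023]
contact_force: [-0.8, -0.8, -0.1]
opening: 0.0455
```

jog_arm([
  [[0,0,-0.1],[0,0,0],45],
  [[0,0,-0.3],[0,0,0],45],
  [[0,0,-0.6],[0,0,0],45],
  [[0,0,-0.9],[0,0,0],45],
  [[0,0,-1],[0,0,0],45],
])

```text
time: 26.5
ee_pos: [0.449, 0.133, 0.2516]
orientation: [0.402, 0.914, 0.056, 0.026]
contact_force: [-0.6, 0.1, 0.2]
opening: 0.0452
```

```bash
python3 -c "
from h import *
show()
from plant import robot
for n in ('scene','top'): cv2.imwrite(f'pics/{n}12.png',robot.snapshot(n)[:,:,::-1])
crop('pics/scene12.png','pics/s2.png',170,350,50,230,3)
crop('pics/top12.png','pics/t2.png',180,360,90,300,3)
im=np.hstack([cv2.resize(cv2.imread(f),(400,450)) for f in ('pics/s2.png','pics/t2.png')]);cv2.imwrite('pics/c12.png',im)
"
```

```text
t 26.5 p [0.449 0.133 0.252] x [0.992 0.124 0.002] z [ 0.092 -0.731 -0.676] F [-0.606  0.058  0.218] open 45.2 j [ 0.645  0.348  1.654 -0.695  1.621  0.663]
```

View pics/c12.png

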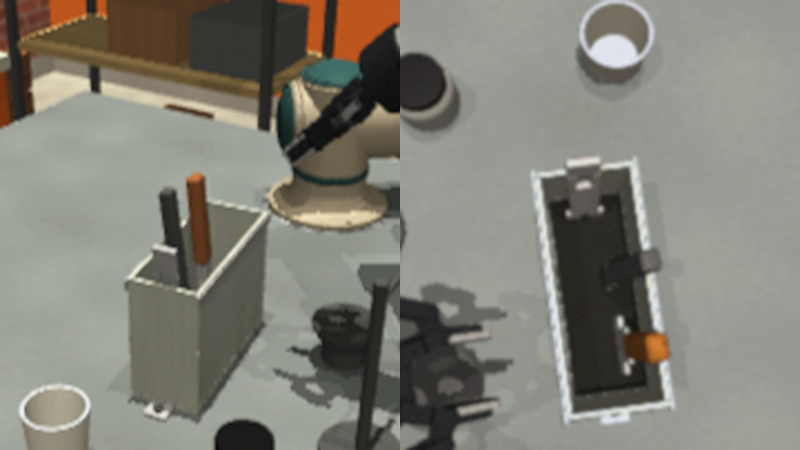

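View pics/top12.png

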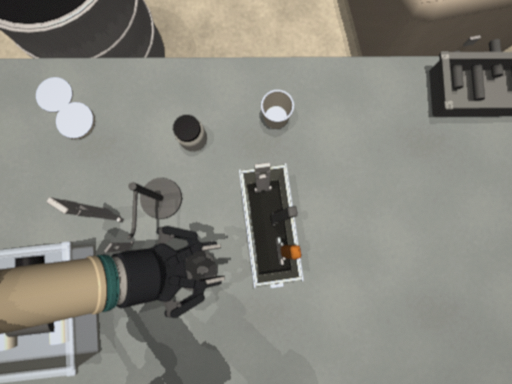

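jog_arm([
  [[0,0.3,-0.3],[0,0,0],45],
  [[0,0.6,-0.6],[0.2,0,0],45],
  [[0,0.9,-0.9],[0.4,0,0],45],
  [[0,0.9,-0.9],[0.5,0,0],45],
  [[0,0.9,-0.9],[0.5,0,0],45],
])

```text
time: 27.1
ee_pos: [0.4488, 0.1385, 0.4477]
orientation: [0.283, 0.957, 0.056, 0.024]
contact_force: [0.5, 0.3, 0.1]
opening: 0.0451
```

jog_arm([
  [[0,0,0],[0,0,0],45],
  [[0,0,0],[0,0,0],45],
  [[0,0,0],[0,0,0],45],
  [[0,0,0],[0,0,0],45],
  [[0,0,0],[0,0,0],45],
])

```text
time: 27.6
ee_pos: [0.4488, 0.1387, 0.4465]
orientation: [0.283, 0.957, 0.056, 0.023]
contact_force: [1.1, 0.2, -0.4]
opening: 0.0446
```

```bash
python3 -c "
from h import *
show()
from plant import robot
for n in ('scene','top'): cv2.imwrite(f'pics/{n}13.png',robot.snapshot(n)[:,:,::-1])
a=cv2.imread('pics/scene13.png');b=cv2.imread('pics/scene12.png');c=cv2.imread('pics/scene0.png')
print('caddy diff',cv2.absdiff(a,b)[100:210,220:295].max(), 'speaker',cv2.absdiff(a,c)[168:200,308:334].mean(),'jar/cup',cv2.absdiff(a,c)[200:268,170:300].mean())
"
```

```text
t 27.6 p [0.449 0.139 0.447] x [0.993 0.12  0.011] z [ 0.075 -0.54  -0.838] F [ 1.101  0.205 -0.352] open 44.6 j [ 0.543  0.174  1.266 -0.558  1.899  0.295]
caddy diff 82 speaker 16.31610576923077 jar/cup 1.865158371040724
```

View pics/scene13.png

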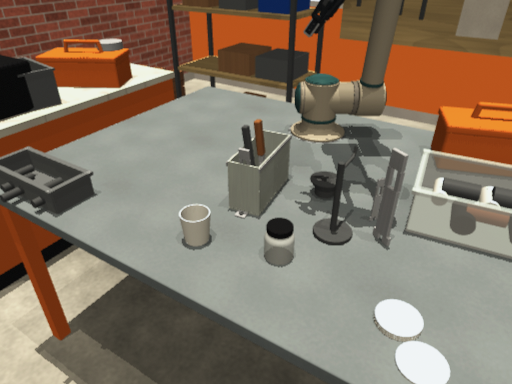

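```bash
python3 -c "
from h import *
crop('pics/scene13.png','pics/s2.png',210,410,110,260,4)"
```

```text
(no output)
```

View pics/s2.png

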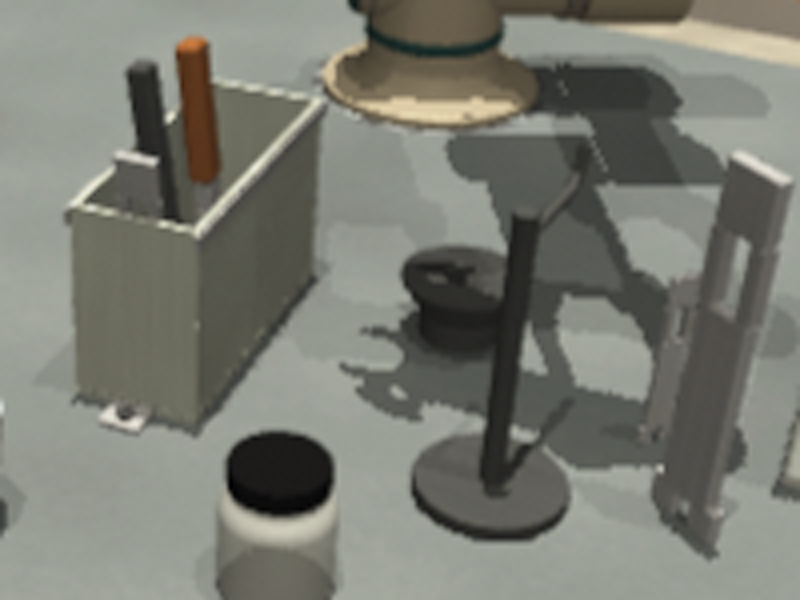

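All three tools stand in the caddy, the bystanders and both look-alikes are where they were, and the arm is clear of everything. I'm handing in.

```bash
python3 -c "
from plant import robot
print(robot.close_job()); print(robot.state()['time'])"
```

```text
the job is handed in; nothing more can be done
None
the job is handed in; nothing more can be done
```

The pry bar, the chisel and the scraper all stand in the caddy, handle end up, and I handed the job in at about 28 s of the 72 s allowed. No verdict was reported.

- **How they went in:** I lifted the middle-sized pry bar, the one on the hook, 24 mm and drew it off the open end. I took the chisel and scraper from the bench with a tilted grip and turned them upright. Each tool was lowered in small steps until the wrist force rose by about 5–12 N, with the tip about 13–15 mm above the caddy's underside, and only then released.
- **Last checks:** The final pictures show all three leaning steeply on the rim: the pry bar on the far end wall, the chisel and scraper on the right-hand side wall. I judged the angles by eye in the pictures and did not measure them. The cup, jar and speaker look unmoved, and the arm was well above the caddy with almost no wrist force.
- **A check that did not settle anything:** Comparing pictures pixel by pixel showed differences around the caddy and the speaker. I put these down to the arm's moving shadow, because an enlarged view showed everything in place.

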